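# Put up the tool shelf on the slotted stand and load it

### The job

Put up the little tool shelf on the slotted stand: hook one blue bracket into the two topmost slots of each post and push it down until it is fully home, then set the wooden tray squared up and centred on the two bracket arms, between their front lips and the upstands. Then lay every brush and palette knife flat in a compartment of its own, brushes on the blue-lined side and knives on the cork-lined side, handles towards the open front of the shelf. Leave the other things on the table where they are.

Things in the scene. Friction and masses are not known exactly. Their poses are not given: they have to be found in the camera images.
- stand: Fixed dark steel stand, 245 high (lengths in mm): two open-backed posts 40 wide, at y +85 and -85, front face 4 thick. Each has a column of four slots 11 wide, 30 high, lower edges at z 42, 92, 142, 192. Origin at table level midway between the posts in the plane of their front faces; x points from the front into the slots, z up. A bracket fully home has its arm's underside at z 120.
- left_slot (a point): Middle of the lower edge of the topmost slot of the post at the stand's +y, on its front face; axes as the stand's.
- right_slot (a point): The same for the post at the stand's -y.
- bracket_a: Blue box-section bracket, 0.3 kg, standing the right way up; origin under the arm at its balance point, x to the upstand, z up. Arm 26 wide (y), 26 high, x -118 to 110; a stop lip at its free end (x -118 to -112) rises to z 36. Upstand x 110 to 115, 26 wide, 85 high. Two hook tabs on its back: necks at z 22 to 32 and 72 to 82, 5 thick (y), reaching x 127.
- bracket_a_heel (a point): Bottom middle of the upstand's back (x 115, y 0, z 0 of bracket a). Each tab's last 5.5 mm hangs 11 below its neck. Tabs enter two slots with the heel about 15 above its final height (z 135, 4 mm free up and down, 3 sideways), until the back meets the post; then push down until the necks sit on the slots' lower edges. The free end may then droop a few mm.
- bracket_b: The other bracket, the same as bracket a; either may go on either post.
- bracket_b_heel (a point): The same point of bracket b.
- tray: Wooden tray 200 (x) by 260 (y), 0.45 kg; origin under its centre. Floor 4 thick, walls and dividers to z 14; central carrying grip 12 thick (y), 56 long (x), to z 64. Compartments along x, 192 long, 58 wide, at y +97, +35 (blue, brushes), -35, -97 (cork, knives). Either way round on the arms: underside at z 146 of the stand, centre 116 in front of the post faces, 11 play each way.
- brush_a: Flat brush, red handle, steel ferrule 34 wide and 14 high, grey bristles, 150 long. Origin under the middle of its length, x from handle to tip, z up as it lies. Handle a straight bar x -75 to 5, 20 wide (y), 22 high, good to grip about x -45; centre of mass about x -24. 70 g. None if absent.
- brush_b: A second, equal brush.
- knife_a: Palette knife, dark wooden handle, flat metal blade 28 wide, 5 thick, 150 long. Origin under the middle of its length, x from handle to tip, z up as it lies. Handle a straight bar x -75 to 5, 20 wide (y), 22 high, good to grip about x -45; centre of mass about x -24. 70 g. None if absent.
- knife_b: A second, equal palette knife.
- brush_a_tip (a point): Tip end of brush_a (x 75, y 0, z 3 in it).
- brush_b_tip (a point): Tip end of brush_b (x 75, y 0, z 3 in it).
- knife_a_tip (a point): Tip end of knife_a (x 75, y 0, z 3 in it).
- knife_b_tip (a point): Tip end of knife_b (x 75, y 0, z 3 in it).
- mug: White mug, 90 high, bystander; origin under its centre.
- ink: Amber ink jar, 72 high, bystander; origin under its centre.
- tape: Yellow roll of tape lying flat, 64 across, 20 high, bystander; origin under its centre.
- gluepot: White glue pot, 90 high, bystander; origin under its centre.
- tin: Steel tin, 100 high, bystander; origin under its centre.
- sketchbook: Blue sketchbook 150 by 110 by 22 lying flat, bystander; origin under its centre.
Things that resemble listed ones, but are neither listed nor needed, are in the scene too. Leave any green or yellow look-alike of the knife_b alone.

How it is judged:
On the way, in this order (a step that is already met when the one before it is completed fails the run):
1. both brackets are hooked into the two topmost slots, one on each post, and pushed down home ((((x of bracket_a_heel in the frame of stand between -0.005 and 0.005 m and y of bracket_a_heel in the frame of stand between 0.077 and 0.093 m and z of bracket_a_heel in the frame of stand between 0.113 and 0.126 m and angle between bracket_a's own z axis and vertical below 0.09 rad and angle between the x axis of bracket_a and the x axis of stand, either way round below 0.15 rad) and (x of bracket_b_heel in the frame of stand between -0.005 and 0.005 m and y of bracket_b_heel in the frame of stand between -0.093 and -0.077 m and z of bracket_b_heel in the frame of stand between 0.113 and 0.126 m and angle between bracket_b's own z axis and vertical below 0.09 rad and angle between the x axis of bracket_b and the x axis of stand, either way round below 0.15 rad)) or ((x of bracket_a_heel in the frame of stand between -0.005 and 0.005 m and y of bracket_a_heel in the frame of stand between -0.093 and -0.077 m and z of bracket_a_heel in the frame of stand between 0.113 and 0.126 m and angle between bracket_a's own z axis and vertical below 0.09 rad and angle between the x axis of bracket_a and the x axis of stand, either way round below 0.15 rad) and (x of bracket_b_heel in the frame of stand between -0.005 and 0.005 m and y of bracket_b_heel in the frame of stand between 0.077 and 0.093 m and z of bracket_b_heel in the frame of stand between 0.113 and 0.126 m and angle between bracket_b's own z axis and vertical below 0.09 rad and angle between the x axis of bracket_b and the x axis of stand, either way round below 0.15 rad)))), for 0.2 s.
2. the tray rests on both bracket arms, square and centred, between lips and upstands (x of tray in the frame of stand between -0.13 and -0.102 m and y of tray in the frame of stand between -0.03 and 0.03 m and z of tray in the frame of stand between 0.133 and 0.152 m and angle between tray's own z axis and vertical below 0.09 rad and angle between the x axis of tray and the x axis of stand, either way round below 0.12 rad and contact force between tray and bracket_a above 0.2 N and contact force between tray and bracket_b above 0.2 N), for 0.2 s.
At the end, for the whole second after the job is handed in: Brackets home in both posts' top two slots (heel within 5 mm of face, 6 mm of height); tray resting on both arms between lips and upstands, within 30 mm of centre; each tool flat (0.1 rad) in its own compartment, brushes blue side, knives cork side, handles to the front, all at rest (all of step 2 and (((x of bracket_a_heel in the frame of stand between -0.005 and 0.005 m and y of bracket_a_heel in the frame of stand between 0.077 and 0.093 m and z of bracket_a_heel in the frame of stand between 0.113 and 0.126 m and angle between bracket_a's own z axis and vertical below 0.09 rad and angle between the x axis of bracket_a and the x axis of stand, either way round below 0.15 rad) and (x of bracket_b_heel in the frame of stand between -0.005 and 0.005 m and y of bracket_b_heel in the frame of stand between -0.093 and -0.077 m and z of bracket_b_heel in the frame of stand between 0.113 and 0.126 m and angle between bracket_b's own z axis and vertical below 0.09 rad and angle between the x axis of bracket_b and the x axis of stand, either way round below 0.15 rad)) or ((x of bracket_a_heel in the frame of stand between -0.005 and 0.005 m and y of bracket_a_heel in the frame of stand between -0.093 and -0.077 m and z of bracket_a_heel in the frame of stand between 0.113 and 0.126 m and angle between bracket_a's own z axis and vertical below 0.09 rad and angle between the x axis of bracket_a and the x axis of stand, either way round below 0.15 rad) and (x of bracket_b_heel in the frame of stand between -0.005 and 0.005 m and y of bracket_b_heel in the frame of stand between 0.077 and 0.093 m and z of bracket_b_heel in the frame of stand between 0.113 and 0.126 m and angle between bracket_b's own z axis and vertical below 0.09 rad and angle between the x axis of bracket_b and the x axis of stand, either way round below 0.15 rad))) and ((y of brush_a in the frame of tray between 0.006 and 0.064 m and y of brush_b in the frame of tray between 0.068 and 0.126 m) or (y of brush_a in the frame of tray between 0.068 and 0.126 m and y of brush_b in the frame of tray between 0.006 and 0.064 m)) and ((y of knife_a in the frame of tray between -0.064 and -0.006 m and y of knife_b in the frame of tray between -0.126 and -0.068 m) or (y of knife_a in the frame of tray between -0.126 and -0.068 m and y of knife_b in the frame of tray between -0.064 and -0.006 m)) and x of brush_a in the frame of tray between -0.03 and 0.03 m and z of brush_a in the frame of tray between 0 and 0.009 m and angle between the z axis of each of brush_a, brush_b, knife_a, knife_b and the z axis of tray, either way round below 0.1 rad and angle between the x axis of each of brush_a, brush_b, knife_a, knife_b and the x axis of tray, either way round below 0.3 rad and x of each of brush_a_tip, brush_b_tip, knife_a_tip, knife_b_tip in the frame of stand above -0.085 m and linear speed of each of brush_a, brush_b, knife_a, knife_b, tray below 0.02 m/s and x of brush_b in the frame of tray between -0.03 and 0.03 m and z of brush_b in the frame of tray between 0 and 0.009 m and x of knife_a in the frame of tray between -0.03 and 0.03 m and z of knife_a in the frame of tray between 0 and 0.009 m and x of knife_b in the frame of tray between -0.03 and 0.03 m and z of knife_b in the frame of tray between 0 and 0.009 m); the robot touches nothing.
It fails at once if a bystander was shoved more than 4 cm or knocked over (distance of any of mug, ink, tape, gluepot, tin, sketchbook from where it was at the start of the episode above 0.04 m or angle between any of mug, ink, tape, gluepot, tin, sketchbook's own z axis and vertical above 0.5 rad).
Of brush_a, brush_b, knife_a, knife_b only 2 to 4 are there at a start; the rules pass over those that are not, and their reading is None.
At some moment in a run one of brush_a, brush_b, knife_a, knife_b may be knocked a few centimetres aside while the robot is not near it.
It also fails if it takes over 210 s, if anything falls off the work surface, if the arm or the gripper's body presses on something with over 40 N, if the wrist force passes 120 N, or if a joint passes its speed limit or range.

### The arm

A 6-joint arm with a two-finger parallel gripper is mounted at the origin on the work surface. World frame = base frame: x ahead of the robot, y to its left, z up, the work surface at z = 0. Lengths are in m, angles in rad, forces in N, time in s.
With the tool pointing down it reaches from about 0.25 to 0.725 m from the base axis. Payload 4 kg.
Tool frame: the origin (TCP) lies midway between the tips of the shut fingers; the grasp point (between the pads) lies 19 mm behind it (bot.grip_point_offset is the distance from the TCP to the grasp point, in m); z points along the fingers, y is the line along which they close (so a half turn about z gives the same grasp; the last joint's range is limited). The gripper opens to 85 mm and grips with 20 to 120 N. Pads are 22 mm wide; open, the fingers measure 114 mm over their backs; the gripper's body (76 mm by 85 mm) begins 54 mm behind the grasp point. The pads swing forward as they close: fully open they stand 13 mm farther back than shut.
Start: joints at [-1.244, 0.241, 0.005, 1.335, 0, 1.571], TCP at [0.161, -0.474, 0.231] pointing down, gripper open.
Joint ranges: [-2.72, 2.72], [-1.05, 1.87], [-1.09, 1.28], [-1.99, 2.15], [-1.42, 1.44], [-3.14, 3.14]. Speed limits (rad/s): [2.79, 2.79, 3.14, 3.14, 3.14, 3.14].

### API

Orientations are given as a unit quaternion [x, y, z, w].
In Python, from workcell import bot gives the robot as it stands.
- The arm moves only by the tool step_arm, never from a script. Its argument "targets" is text: rows parted by semicolons, each of 7 numbers parted by spaces: the opening, from -1 (shut) to 1 (fully open), so that 0 is half open, then the shift along the world's x, y, z normalised to -1 to 1, where 1 is 0.5 m, then the turn, a rotation vector about the world's x, y, z normalised to -1 to 1, where 1 is pi/4 rad. In form: gripper x y z wx wy wz; .... A call has 1 to 10 rows; each row is the pose to reach, as a shift and turn from the pose commanded when the call began; what a row does not reach only later rows make up. A row lasts 1/12 s, in which the tool goes at most 41.7 mm and 7.16 degrees, less where a joint would pass 70% of its speed; a pose out of reach is approached as far as the arm can. A call with a number of a shift or a turn outside -1 to 1 is refused whole. A call with a gripper value outside its range is refused whole. The fingers move at their own pace and stop on an object; the grip force is fixed at half the most. Time passes only in rows, so rows that repeat a pose let the fingers close. It gives the time, the measured TCP pose, the force, the opening and the grip force at its end, in the units of the state.
- bot.get_obs(): the state, without advancing time (a new reading comes with each control period).
- bot.camera(name): name is "side" or "top"; returns the picture (420x560x3 uint8, red, green, blue); there is no depth.
- bot.camera_info(name): a dict with "vertical_fov" (degrees; the focal length in pixels is half the picture's height over the tangent of half this angle, whatever the lens; pixels are square), "cx", "cy" (the principal point, pixels), "pose" (4x4, takes a point from camera to world coordinates). Camera axes: x right, y up, looking along -z (the intrinsics and any distortion apply to the point x, -y, -z); pixel columns grow to the right and rows downward; lengths in m; the calibration is good to about 2 mm. A picture is of the moment at which its call begins. camera_info takes no time and is no camera call.
- bot.job_done(): hands the job in; it is judged then, once.
The state is a dict: "clock": time; "joint_pos": joint angles; "joint_vel": joint speeds; "tau": joint torques, N m; "eef_pos": TCP position; "tool_rot": TCP orientation; "ft_force": force on the tool from outside, world axes, zero at the start; "ft_torque": the same for the moment, N m; "grip_width": finger opening in m; "grasp_force": force on a finger pad.
Only numpy, scipy, OpenCV 4.12 (cv2) and the standard library are available. Lean on these libraries where they do the work, as an engineer would, in place of code of your own. Each camera call takes 0.05 s, during which the arm holds its last target. There are 200 camera calls.

## Working session

There is one attempt and no reset: what is moved stays moved. The work goes in short steps, Python scripts to look and compute and a tool call to move; the robot and the scene stay as the last step left them, time stands still between calls to the robot, and variables do not carry over. Pictures are saved under pics/ and viewed, at most 14 in all, crops included, and the job is handed in when it is done.

Besides the shell and the picture viewer there is one more tool, called as name(argument=value, ...) on one line, values as JSON. step_arm: Moves the arm, as the interface text tells. Scaled input: -1 to 1 covers 0.5 m each way for a shift and pi/4 rad each way for a turn. Its arguments: {"type":"object","properties":{"targets":{"type":"string"}},"required":["targets"]}

```bash
ls; mkdir -p pics; python3 - <<'E'
from workcell import bot
import cv2
for n in ("top","side"):
    im=bot.camera(n); cv2.imwrite(f"pics/{n}0.png",cv2.resize(im[:,:,::-1],(784,588),interpolation=cv2.INTER_CUBIC)); i=bot.camera_info(n); print(n,{k:(v if k!='pose' else v.round(4).tolist() if hasattr(v,'round') else v) for k,v in i.items()})
print(bot.get_obs())
E
```

```text
pics
top {'vertical_fov': 42.4461982247323, 'cx': 275.83718387136486, 'cy': 201.9908128783222, 'pose': [[0.0224, 0.982, -0.1878, 0.2559], [-0.9996, 0.0189, -0.0204, 0.0267], [-0.0165, 0.1882, 0.982, 1.6103], [0.0, 0.0, 0.0, 1.0]]}
side {'vertical_fov': 50.56993140411748, 'cx': 279.19585187020556, 'cy': 209.90879454939932, 'pose': [[0.9999, -0.0103, -0.0131, 0.5362], [-0.004, 0.6149, -0.7886, -0.8342], [0.0162, 0.7885, 0.6148, 0.8139], [0.0, 0.0, 0.0, 1.0]]}
{'clock': 0.1, 'joint_pos': array([-1.24401331e+00,  2.41345671e-01,  3.85235165e-03,  1.33519422e+00,
        1.19827849e-05,  1.57081192e+00]), 'joint_vel': array([-0.00060362, -0.00108166,  0.00452038, -0.00105151,  0.00115427,
        0.0005692 ]), 'tau': array([-4.48022711e-04, -3.73138797e+01,  2.53010023e+01,  1.08871772e-02,
       -3.87439388e-05, -7.19121658e-06]), 'eef_pos': array([ 0.16032051, -0.47300206,  0.23049545]), 'tool_rot': array([ 9.86682106e-01,  1.62657702e-01, -1.47913467e-04, -9.33987166e-04]), 'ft_force': array([-0.54425293,  0.36596072,  0.5108608 ]), 'ft_torque': array([-0.00981479,  0.01570279, -0.07354321]), 'grasp_force': 0.0, 'grip_width': 0.08560377172704549}
```

View pics/top0.png

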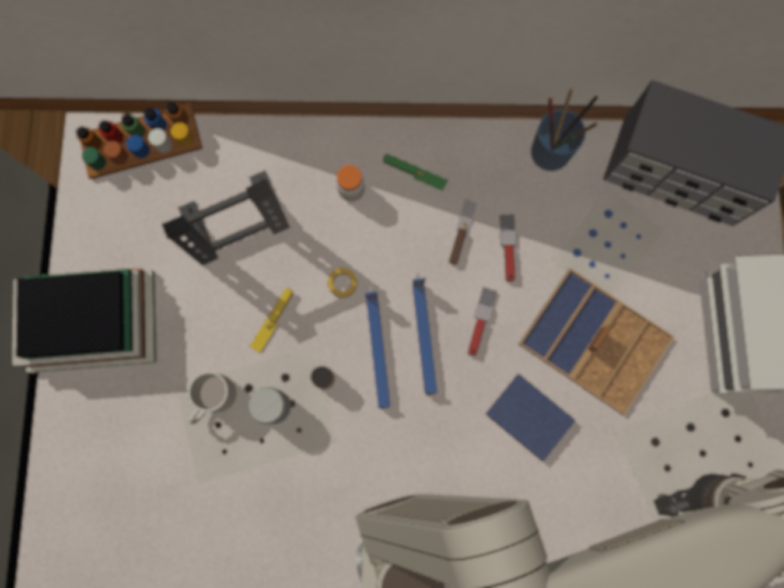

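View pics/side0.png

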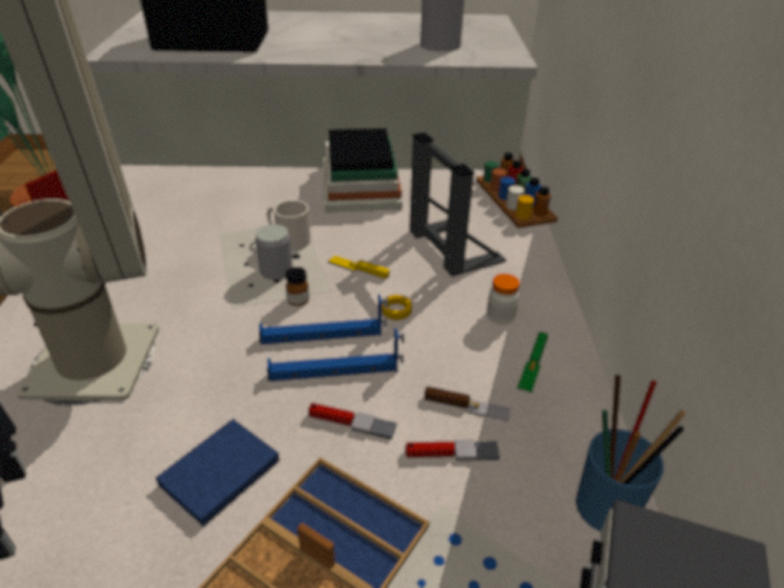

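The top view shows the stand at (225,220) and the two blue brackets at about (378,350) and (425,335), upstands to the top. The red brushes are at (508,247) and (482,322), the brown knife at (462,232) and the tray at (597,342). Green (415,170) and yellow (272,320) are look-alike knives. In the side view the brackets are at (320,332) and (332,368). There is one knife, so knife_b is absent unless it is hidden.

```bash
cat > h.py <<'E'
from workcell import bot
import cv2, numpy as np
I={}
def info(n):
    if n not in I:
        i=bot.camera_info(n); I[n]=(210/np.tan(np.radians(i["vertical_fov"])/2),i["cx"],i["cy"],np.array(i["pose"]))
    return I[n]
def ray(n,p):
    f,cx,cy,T=info(n); d=T[:3,:3]@np.array([(p[0]-cx)/f,-(p[1]-cy)/f,-1]); return T[:3,3],d/np.linalg.norm(d)
def onz(n,p,z):
    o,d=ray(n,p); return o+d*(z-o[2])/d[2]
def tri(pt,ps):
    A=np.zeros((3,3));b=np.zeros(3);L=[ray("top",pt),ray("side",ps)]
    for o,d in L:
        M=np.eye(3)-np.outer(d,d);A+=M;b+=M@o
    X=np.linalg.solve(A,b); return X,max(np.linalg.norm(np.cross(X-o,d)) for o,d in L)
def proj(n,X):
    f,cx,cy,T=info(n); c=T[:3,:3].T@(np.asarray(X,float)-T[:3,3]); return np.array([cx-f*c[0]/c[2],cy+f*c[1]/c[2]])
RNG=dict(blue=((100,130,50),(120,255,255)),red=((0,0,0),)*2,brown=((5,90,20),(14,255,130)))
def hsv(im): return cv2.cvtColor(im,cv2.COLOR_RGB2HSV)
def mask(im,k):
    h=hsv(im)
    if k=="red": return cv2.inRange(h,(0,150,70),(5,255,255))|cv2.inRange(h,(172,150,70),(180,255,255))
    return cv2.inRange(h,*RNG[k])
def blobs(im,k,amin=60):
    c,_=cv2.findContours(mask(im,k),cv2.RETR_EXTERNAL,cv2.CHAIN_APPROX_NONE)
    return sorted([x for x in c if cv2.contourArea(x)>amin],key=lambda x:x[:,0,0].mean())
E
python3 - <<'E'
from h import *
for n in ("top","side"):
    im=bot.camera(n); np.save(f"pics/{n}.npy",im)
    for k in("blue","red","brown"):
        for c in blobs(im,k):
            r=cv2.minAreaRect(c); P=onz(n,r[0],.015); print(n,k,cv2.contourArea(c),np.round(r[0],1),np.round(r[1],1),round(r[2],1),P.round(3))
t=np.load("pics/top.npy");s=np.load("pics/side.npy")
a=cv2.resize(t[115:200,105:220],None,fx=5,fy=5,interpolation=cv2.INTER_CUBIC)
b=cv2.resize(s[85:205,280:370],None,fx=4.8,fy=4.8,interpolation=cv2.INTER_CUBIC)
print(a.shape,b.shape)
cv2.imwrite("pics/st_top.png",a[:,:,::-1]);cv2.imwrite("pics/st_side.png",b[:,:,::-1])
E
```

```text
top blue 117.0 [ 98.3 103.8] [15.6 10.6] 45.0 [0.863 0.623 0.015]
top brown 4261.0 [208.4  98.4] [417.   55.9] 0.2 [0.886 0.278 0.015]
top brown 376.5 [432.1 249.3] [22.8 38.9] 26.6 [ 0.428 -0.403  0.015]
top brown 231.0 [433.   79.5] [34.  9.] 0.0 [ 0.96  -0.422  0.015]
top brown 165.5 [545.8  78.8] [31.   9.8] 18.4 [ 0.968 -0.772  0.015]
side blue 2613.5 [155. 334.] [42.4 75.5] 49.9 [ 0.286 -0.246  0.015]
side blue 699.5 [228.2 236.4] [10.4 84.4] 86.2 [0.415 0.072 0.015]
side blue 828.0 [237.2 261.6] [11.  90.8] 85.2 [ 0.446 -0.024  0.015]
side blue 1331.0 [239.3 384.7] [87.3 23. ] 34.1 [ 0.474 -0.362  0.015]
side blue 1361.5 [257.4 362. ] [84.4 20.1] 31.0 [ 0.507 -0.312  0.015]
side blue 162.5 [444. 353.] [46. 26.] 0.0 [ 0.895 -0.288  0.015]
side red 231.5 [236.3 295.5] [31.3  8.8] 12.8 [ 0.451 -0.137  0.015]
side red 266.5 [307.  320.5] [ 9. 34.] 90.0 [ 0.613 -0.207  0.015]
side red 62.0 [459.8 290.6] [ 2.7 38. ] 20.6 [ 0.984 -0.116  0.015]
side brown 81.0 [  2.8 107.3] [ 9.9 14.8] 45.0 [-0.566  0.85   0.015]
side brown 246.5 [ 24.7 138.3] [23.8 42.6] 68.7 [-0.366  0.596  0.015]
side brown 78.5 [212.  204.5] [ 9. 14.] 90.0 [0.355 0.213 0.015]
side brown 388.0 [225.5 389.8] [36.1 16.9] 33.7 [ 0.448 -0.373  0.015]
side brown 240.0 [260.1 138.8] [ 8.6 52.1] 84.2 [0.485 0.614 0.015]
side brown 210.0 [319.  283.5] [31.2  8.3] 12.1 [ 0.648 -0.097  0.015]
side brown 515.0 [371.6 139.7] [59.6 32.8] 48.4 [0.896 0.618 0.015]
side brown 140.0 [448.2 324.2] [ 6.2 39.6] 20.4 [ 0.926 -0.215  0.015]
(425, 575, 3) (576, 432, 3)
```

View pics/st_top.png

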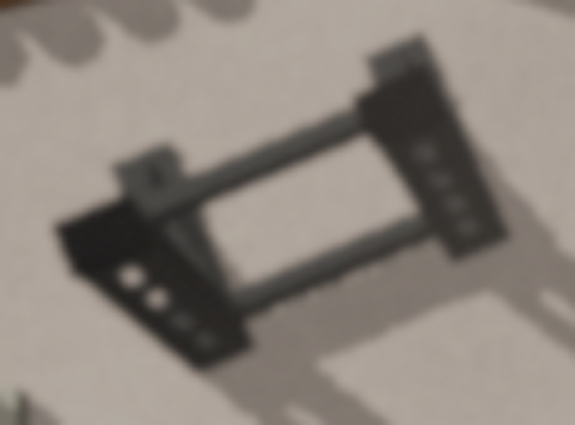

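View pics/st_side.png

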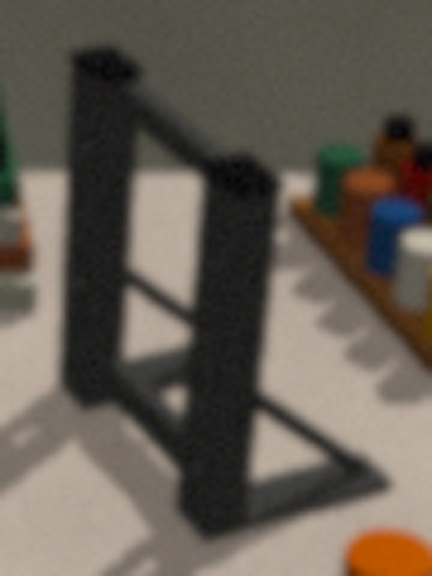

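The crops show the stand's eight slots in the top view: left post at crop (130,275), (157,298), (183,322) and (207,341), right post at (425,150) to (468,228). The front faces look to -x,-y, so yaw is about +0.4. In the side view the faces are too dark to show slots.

```bash
python3 - <<'E'
from h import *
t=np.load("pics/top.npy");s=np.load("pics/side.npy");H=hsv(t)
for nm,(x,y) in dict(bra=(270,250),brb=(304,240),red1=(364,188),red2=(341,240),kn=(328,175),tray=(420,240),book=(380,300),tblue=(400,220)).items(): print(nm,H[y,x],t[y,x])
# slots
g=cv2.cvtColor(t,cv2.COLOR_RGB2GRAY).astype(float)
from scipy.optimize import least_squares
cr=np.array([[130,275],[157,298],[183,322],[207,341],[425,150],[440,180],[455,205],[468,228]])/5+[105,115]
zs=[.207,.157,.107,.057]*2
P=[]
for c,z in zip(cr,zs):
    x0,y0=np.round(c).astype(int); w=g[y0-3:y0+4,x0-3:x0+4]; yy,xx=np.mgrid[y0-3:y0+4,x0-3:x0+4]
    m=((xx-c[0])**2+(yy-c[1])**2<=9); b=np.percentile(w[m],40); ww=np.clip(w-b,0,None)*m
    p=np.array([(ww*xx).sum(),(ww*yy).sum()])/ww.sum(); P.append(onz("top",p,z)); print(c.round(1),p.round(2),P[-1].round(4))
P=np.array(P)
def model(q):
    c,s_=np.cos(q[2]),np.sin(q[2]); y=np.r_[[.085]*4,[-.085]*4]
    return np.c_[q[0]-s_*y,q[1]+c*y]
r=least_squares(lambda q:(model(q)-P[:,:2]).ravel(),[.7,.4,.4],loss="soft_l1",f_scale=.002)
print(r.x,(P[:,:2]-model(r.x)).round(4).tolist())
a=cv2.resize(s[85:205,280:370],None,fx=4.8,fy=4.8,interpolation=cv2.INTER_CUBIC).astype(float)
a=255*np.clip(a/80,0,1)**.6
b=cv2.resize(t[115:200,105:220],None,fx=3,fy=3,interpolation=cv2.INTER_CUBIC).astype(float); b=255*np.clip(b/110,0,1)**.7
o=np.zeros((576,432+345,3)); o[:,:432]=a;o[:255,432:]=b
cv2.imwrite("pics/st_enh.png",o[:,:,::-1].astype(np.uint8))
E
```

```text
bra [109 118 123] [ 66  87 123]
brb [109 119 122] [ 65  86 122]
red1 [  2 163 139] [139  56  50]
red2 [  2 157 138] [138  58  53]
kn [10 90 85] [85 65 55]
tray [114  78  92] [64 70 92]
book [114  68  94] [69 74 94]
tblue [113  70  91] [66 72 91]
[131. 170.] [130.92 169.88] [0.6045 0.4469 0.207 ]
[136.4 174.6] [135.91 174.3 ] [0.6046 0.4471 0.157 ]
[141.6 179.4] [141.02 178.77] [0.6037 0.4459 0.107 ]
[146.4 183.2] [145.71 182.59] [0.6039 0.4451 0.057 ]
[190. 145.] [189.7  145.13] [0.6763 0.2923 0.207 ]
[193. 151.] [192.69 150.67] [0.6753 0.2926 0.157 ]
[196. 156.] [195.58 155.31] [0.676  0.2926 0.107 ]
[198.6 160.6] [198.15 159.86] [0.6761 0.2931 0.057 ]
[0.64007266 0.36947583 0.43696264] [[0.0004, 0.0005], [0.0005, 0.0006], [-0.0004, -0.0006], [-0.0002, -0.0014], [0.0003, -0.0002], [-0.0007, 0.0001], [0.0, 0.0002], [0.0001, 0.0006]]
```

View pics/st_enh.png

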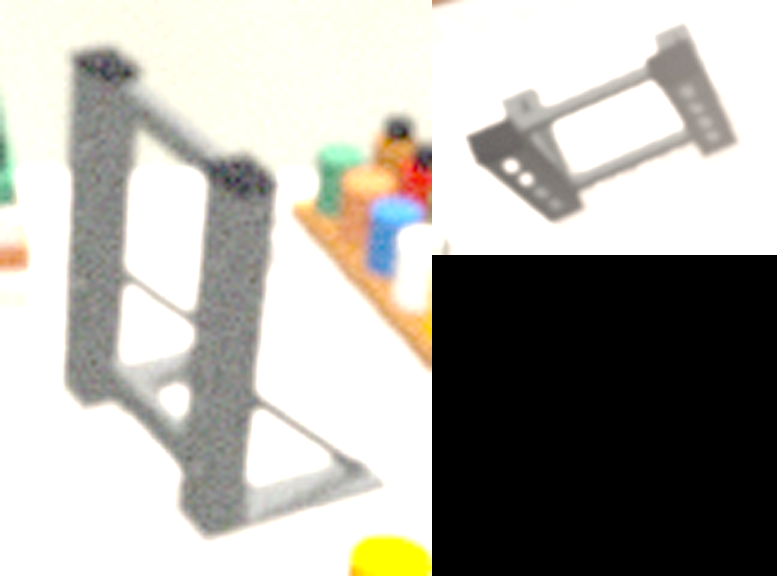

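The slot rays fall on vertical lines to within 1 mm and the posts come out 170.5 mm apart (170 expected), so the stand is at (0.640, 0.3695), yaw 0.437. Next: brackets, tools and tray, cross-checked in the side view.

```bash
cat >> h.py <<'E'
RNG=dict(blue=((103,95,50),(114,255,255)),brown=((4,60,40),(16,255,140)))
def mask(im,k):
    h=hsv(im)
    if k=="red": return cv2.inRange(h,(0,110,70),(6,255,255))|cv2.inRange(h,(172,110,70),(180,255,255))
    return cv2.inRange(h,*RNG[k])
SX,SY,SA=.6401,.3695,.437
def stand(P): # world -> stand
    d=np.asarray(P)[:2]-[SX,SY]; c,s=np.cos(SA),np.sin(SA); return np.array([c*d[0]+s*d[1],-s*d[0]+c*d[1]])
def sw(x,y,z=0): c,s=np.cos(SA),np.sin(SA); return np.array([SX+c*x-s*y,SY+s*x+c*y,z])
def bar(n,c,z):
    """blob cast on plane z -> centre, yaw of long axis, length, width"""
    P=np.array([onz(n,p,z)[:2] for p in c[:,0,:]],np.float32); r=cv2.minAreaRect(P*1000)
    b=cv2.boxPoints(r)/1000; e=[b[1]-b[0],b[2]-b[1]]; l=max(e,key=np.linalg.norm)
    a=np.arctan2(l[1],l[0]); a=(a+np.pi/2)%np.pi-np.pi/2
    return np.array(r[0])/1000,a,max(r[1]),min(r[1])
E
python3 - <<'E'
from h import *
t=np.load("pics/top.npy");s=np.load("pics/side.npy")
for k,z in(("blue",.026),("red",.022),("brown",.022)):
    for n,im in(("top",t),("side",s)):
        for c in blobs(im,k,90):
            q=c[:,0,:]
            if n=="top" and not(250<q[:,0].mean()<380 and 130<q[:,1].mean()<300): continue
            if n=="side" and not(170<q[:,0].mean()<340 and 220<q[:,1].mean()<330): continue
            C,a,l,w=bar(n,c,z); print(n,k,C.round(4),round(a,3),round(l,1),round(w,1),"px L/R/T/B",*[q[i].tolist() for i in(q[:,0].argmin(),q[:,0].argmax(),q[:,1].argmin(),q[:,1].argmax())])
print("stand corners side px (crop)",[((proj("side",sw(0,y,z))-[280,85])*4.8).round(0).tolist() for y in(.105,.065,-.065,-.105) for z in(0,.245)])
o=[]
for (x,y) in((300,250),):
    a=cv2.resize(t[130:300,255:490],None,fx=3.3,fy=3.3,interpolation=cv2.INTER_CUBIC); print(a.shape); cv2.imwrite("pics/mid_top.png",a[:,:,::-1])
E
```

```text
top blue [0.4094 0.0736] 0.136 217.2 17.7 px L/R/T/B [263, 216] [276, 289] [263, 216] [272, 289]
top blue [ 0.4405 -0.023 ] 0.128 218.1 18.4 px L/R/T/B [297, 206] [310, 279] [297, 206] [305, 279]
side blue [0.4186 0.061 ] 0.113 229.6 46.8 px L/R/T/B [186, 233] [271, 235] [265, 228] [187, 244]
side blue [ 0.4491 -0.0358] 0.094 230.2 44.9 px L/R/T/B [192, 258] [283, 255] [281, 253] [193, 270]
top red [ 0.4484 -0.1322] -0.274 73.5 15.7 px L/R/T/B [335, 249] [345, 232] [342, 228] [336, 252]
top red [ 0.6106 -0.2022] -0.007 73.9 15.0 px L/R/T/B [361, 176] [366, 199] [363, 175] [362, 199]
side red [ 0.451  -0.1419] -0.283 77.4 28.9 px L/R/T/B [221, 290] [252, 298] [224, 288] [247, 303]
side red [ 0.6129 -0.2126] 0.055 76.9 28.0 px L/R/T/B [290, 318] [324, 323] [314, 315] [292, 326]
top brown [ 0.6458 -0.092 ] -0.272 78.5 15.5 px L/R/T/B [322, 182] [331, 169] [329, 163] [323, 187]
side brown [ 0.6474 -0.1031] -0.259 78.4 32.2 px L/R/T/B [304, 277] [335, 288] [305, 276] [331, 291]
stand corners side px (crop) [[54.0, 381.0], [66.0, 57.0], [79.0, 409.0], [95.0, 81.0], [169.0, 507.0], [196.0, 167.0], [199.0, 540.0], [231.0, 197.0]]
(561, 776, 3)
```

View pics/mid_top.png

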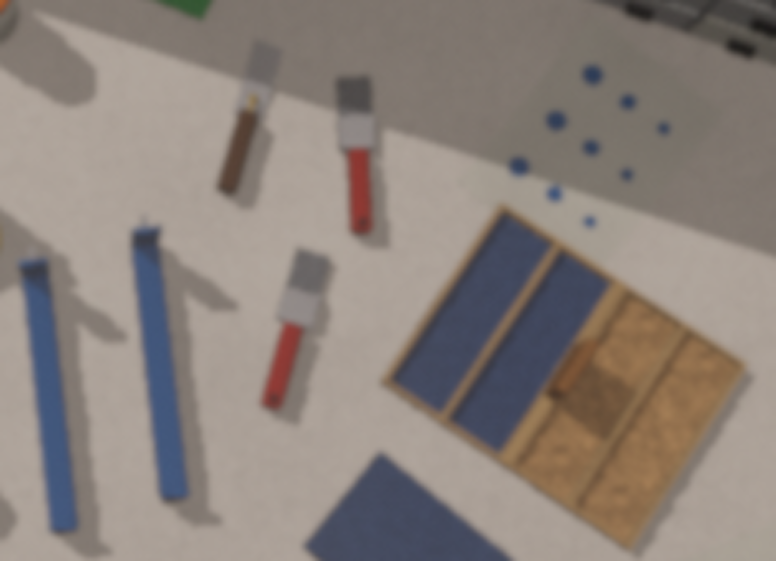

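The crop confirms the choices: brackets at crop (50,400) and (160,370), red brushes at (285,365) and (360,190), the brown-handled knife at (238,150), and the tray with its grip at (575,370). The look-alikes, green (190,5 in the crop) and yellow (out of the crop), are excluded, and the sketchbook is at (400,520). The side view agrees with the top to about 2.5 mm in x.

First bracket: the left one, grasp at (0.417, 0.0745), yaw 0.136.

step_arm(targets="1 0.256 0.548 0 0 0 -0.243;1 0.256 0.548 0 0 0 -0.243;1 0.256 0.548 0 0 0 -0.243;1 0.256 0.548 0 0 0 -0.243;1 0.256 0.548 0 0 0 -0.243;1 0.256 0.548 0 0 0 -0.243;1 0.256 0.548 0 0 0 -0.243;1 0.256 0.548 0 0 0 -0.243;1 0.256 0.548 0 0 0 -0.243")

```text
clock: 0.95
eef_pos: [0.2892, -0.1969, 0.2314]
tool_rot: [0.997, 0.071, 0.0, -0.0]
ft_force: [-0.3, -0.5, 0.0]
grip_width: 0.0856
grasp_force: 0.0
```

step_arm(targets="1 0.256 0.549 0 0 0 0;1 0.256 0.549 0 0 0 0;1 0.256 0.549 0 0 0 0;1 0.256 0.549 0 0 0 0;1 0.256 0.549 0 0 0 0;1 0.256 0.549 0 0 0 0;1 0.256 0.549 0 0 0 0;1 0.256 0.549 -0.2 0 0 0;1 0.256 0.549 -0.25 0 0 0;1 0.256 0.549 -0.25 0 0 0")

```text
clock: 1.78
eef_pos: [0.4192, 0.0641, 0.1082]
tool_rot: [0.997, 0.074, 0.001, -0.004]
ft_force: [1.4, -0.8, -0.3]
grip_width: 0.0856
grasp_force: 0.0
```

```bash
cat >> h.py <<'E'
from scipy.spatial.transform import Rotation as R
def st():
    o=bot.get_obs(); m=R.from_quat(o["tool_rot"]).as_matrix()
    print("t",round(o["clock"],2),"tcp",o["eef_pos"].round(4),"xyaw",round(np.arctan2(m[1,0],m[0,0]),4),"tz",m[:,2].round(4),"j",o["joint_pos"].round(2),"F",o["ft_force"].round(1),"w",round(o["grip_width"],4),"g",round(o["grasp_force"],1)); return o
E
python3 - <<'E'
from h import *
st()
im=bot.camera("top");s=bot.camera("side")
a=cv2.resize(im[190:310,220:345],None,fx=4,fy=4);b=cv2.resize(s[170:290,160:320],None,fx=1.87,fy=4)
b=cv2.resize(s[170:290,160:310],(600//2,240));o=np.zeros((480,800,3),np.uint8);o[:480,:500]=a;o[:240,500:]=b
cv2.imwrite("pics/g1.png",o[:,:,::-1])
E
```

```text
t 1.78 tcp [0.4192 0.0641 0.1082] xyaw 0.1484 tz [ 0.0012  0.0076 -1.    ] j [ 0.15  0.19 -0.4   0.98  0.01  3.14] F [ 1.4 -0.8 -0.3] w 0.0856 g 0.0
```

View pics/g1.png

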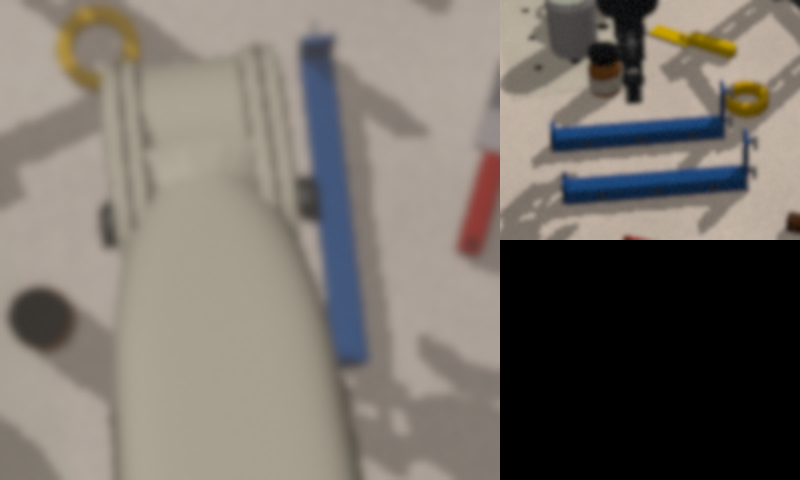

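The arm hides the gripper in the top view, and joint 6 sits at its limit at 3.14. I'll take the equivalent half-turned grasp: +π in four calls at this height.

step_arm(targets="1 0 0 0 0 0 1;1 0 0 0 0 0 1;1 0 0 0 0 0 1;1 0 0 0 0 0 1;1 0 0 0 0 0 1;1 0 0 0 0 0 1;1 0 0 0 0 0 1")

```text
clock: 2.47
eef_pos: [0.4197, 0.0634, 0.112]
tool_rot: [0.892, 0.451, -0.0, -0.003]
ft_force: [-0.2, 0.2, -0.3]
grip_width: 0.0854
grasp_force: 0.0
```

step_arm(targets="1 0 0 0 0 0 1;1 0 0 0 0 0 1;1 0 0 0 0 0 1;1 0 0 0 0 0 1;1 0 0 0 0 0 1;1 0 0 0 0 0 1;1 0 0 0 0 0 1")

```text
clock: 3.05
eef_pos: [0.4197, 0.0634, 0.112]
tool_rot: [0.652, 0.758, -0.002, -0.001]
ft_force: [0.9, 0.2, -0.1]
grip_width: 0.0854
grasp_force: 0.0
```

step_arm(targets="1 0 0 0 0 0 1;1 0 0 0 0 0 1;1 0 0 0 0 0 1;1 0 0 0 0 0 1;1 0 0 0 0 0 1;1 0 0 0 0 0 1;1 0 0 0 0 0 1")

```text
clock: 3.63
eef_pos: [0.4197, 0.0634, 0.112]
tool_rot: [0.312, 0.95, -0.003, 0.0]
ft_force: [0.3, -0.1, 0.4]
grip_width: 0.0857
grasp_force: 0.0
```

step_arm(targets="1 0 0 0 0 0 1;1 0 0 0 0 0 1;1 0 0 0 0 0 1;1 0 0 0 0 0 1;1 0 0 0 0 0 1;1 0 0 0 0 0 1;1 0 0 0 0 0 1;1 0 0 0 0 0 1")

```text
clock: 4.3
eef_pos: [0.4197, 0.0634, 0.1119]
tool_rot: [-0.073, 0.997, -0.004, 0.002]
ft_force: [-0.7, -0.3, 0.4]
grip_width: 0.0856
grasp_force: 0.0
```

```bash
python3 - <<'E'
from h import *
st()
E
```

```text
t 4.3 tcp [0.4197 0.0634 0.1119] xyaw -2.9951 tz [ 0.0047 -0.0077 -1.    ] j [ 0.16  0.19 -0.4   0.98 -0.01  0.01] F [-0.7 -0.3  0.4] w 0.0856 g 0.0
```

step_arm(targets="1 -0.0054 0.022 0 0.0098 0.006 -0.013;1 -0.0054 0.022 -0.08 0.0098 0.006 -0.013;1 -0.0054 0.022 -0.16 0.0098 0.006 -0.013;1 -0.0054 0.022 -0.21 0.0098 0.006 -0.013;1 -0.0054 0.022 -0.21 0.0098 0.006 -0.013;1 -0.0054 0.022 -0.21 0.0098 0.006 -0.013")

```text
clock: 4.8
eef_pos: [0.4151, 0.0746, 0.0047]
tool_rot: [-0.068, 0.998, -0.0, -0.003]
ft_force: [0.4, 0.4, -0.5]
grip_width: 0.0851
grasp_force: 0.0
```

```bash
python3 - <<'E'
from h import *
st()
s=bot.camera("side")
b=cv2.resize(s[190:290,165:305],None,fx=5,fy=5,interpolation=cv2.INTER_CUBIC)
cv2.imwrite("pics/g2.png",b[:,:,::-1])
E
```

```text
t 4.8 tcp [0.4151 0.0746 0.0047] xyaw -3.0058 tz [-5.5e-03 -7.0e-04 -1.0e+00] j [ 0.18  0.35 -0.53  0.7   0.    0.04] F [ 0.4  0.4 -0.5] w 0.0851 g 0.0
```

View pics/g2.png

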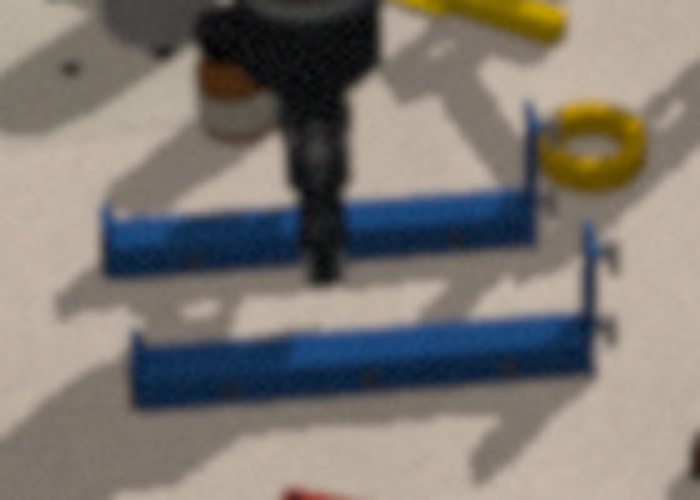

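The gripper straddles the left bracket at crop x≈322, and the bracket spans 107 to 533, so this is its balance point. Close and lift.

step_arm(targets="-1 0 0 0.003 0 0 0;-1 0 0 0.003 0 0 0;-1 0 0 0.003 0 0 0;-1 0 0 0.003 0 0 0;-1 0 0 0.003 0 0 0;-1 0 0 0.003 0 0 0;-1 0 0 0.003 0 0 0;-1 0 0 0.003 0 0 0;-1 0 0 0.003 0 0 0;-1 0 0 0.003 0 0 0")

```text
clock: 5.68
eef_pos: [0.416, 0.0752, 0.0069]
tool_rot: [-0.069, 0.998, -0.0, -0.001]
ft_force: [-1.0, -0.6, 7.2]
grip_width: 0.0248
grasp_force: 60.8
```

```bash
python3 - <<'E'
from h import *
st()
E
```

```text
t 5.68 tcp [0.416  0.0752 0.0069] xyaw -3.0041 tz [-1.7e-03 -3.0e-04 -1.0e+00] j [ 0.18  0.34 -0.53  0.7   0.    0.04] F [-1.  -0.6  7.2] w 0.0248 g 60.8
```

Gripped at the full 60 N. Lift and carry to in front of the left post.

step_arm(targets="-1 0 0 0.05 0 0 0;-1 0 0 0.13 0 0 0;-1 0 0 0.21 0 0 0;-1 0 0 0.29 0 0 0;-1 0 0 0.36 0 0 0;-1 0 0 0.36 0 0 0")

```text
clock: 6.18
eef_pos: [0.4193, 0.076, 0.1927]
tool_rot: [-0.069, 0.998, 0.001, 0.005]
ft_force: [2.1, 0.3, -2.8]
grip_width: 0.0247
grasp_force: 60.2
```

step_arm(targets="-1 0.095 0.611 0 0 0 0.381;-1 0.095 0.611 0 0 0 0.381;-1 0.095 0.611 0 0 0 0.381;-1 0.095 0.611 0 0 0 0.381;-1 0.095 0.611 0 0 0 0.381;-1 0.095 0.611 0 0 0 0.381;-1 0.095 0.611 0 0 0 0.381;-1 0.095 0.611 0 0 0 0.381;-1 0.095 0.611 0 0 0 0.381;-1 0.095 0.611 0 0 0 0.381")

```text
clock: 7.02
eef_pos: [0.4615, 0.381, 0.1833]
tool_rot: [-0.218, 0.976, -0.001, -0.004]
ft_force: [-0.1, 0.0, -4.0]
grip_width: 0.0248
grasp_force: 60.4
```

step_arm(targets="-1 0 0 -0.05 0 0 0;-1 0 0 -0.09 0 0 0;-1 0 0 -0.09 0 0 0;-1 0 0 -0.09 0 0 0;-1 0 0 -0.09 0 0 0")

```text
clock: 7.43
eef_pos: [0.4631, 0.3799, 0.1417]
tool_rot: [-0.216, 0.976, -0.0, -0.002]
ft_force: [0.3, 0.1, -2.8]
grip_width: 0.0245
grasp_force: 60.3
```

```bash
python3 - <<'E'
from h import *
st()
t=bot.camera("top");s=bot.camera("side");np.save("pics/t1.npy",t);np.save("pics/s1.npy",s)
a=cv2.resize(t[115:225,100:215],None,fx=3.7,fy=4,interpolation=cv2.INTER_CUBIC)
a=cv2.resize(t[115:225,100:215],(420,402),interpolation=cv2.INTER_CUBIC)
b=cv2.resize(s[85:195,250:350],(375,412),interpolation=cv2.INTER_CUBIC)
o=np.zeros((412,795,3));o[:402,:420]=a;o[:,420:]=b
o=255*np.clip(o/150,0,1)**.7
cv2.imwrite("pics/g3.png",o[:,:,::-1].astype(np.uint8))
E
```

```text
t 7.43 tcp [0.4631 0.3799 0.1417] xyaw -2.7061 tz [-0.0031 -0.0011 -1.    ] j [0.69 0.49 0.13 1.21 0.   0.25] F [ 0.3  0.1 -2.8] w 0.0245 g 60.3
```

View pics/g3.png

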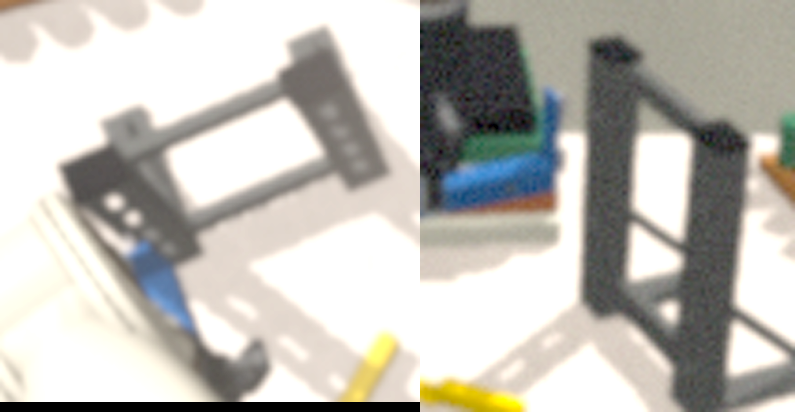

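The bracket hangs level in front of the left post. In the top view the upstand top is near crop (145,243), and in the side view near (553,90). I'll compare that with the prediction to get the heel offset relative to the slots.

```bash
python3 - <<'E'
from h import *
t=np.load("pics/t1.npy");s=np.load("pics/s1.npy")
tcp=np.array([.4631,.3799,.1417]);a=.4355;z0=tcp[2]-.0069
ux,uy=np.array([np.cos(a),np.sin(a),0]),np.array([-np.sin(a),np.cos(a),0])
L=lambda x,y,z: np.r_[tcp[:2],z0]+ux*x+uy*y+np.array([0,0,z])
print("heel stand",stand(L(.115,0,0)))
for nm,q in dict(backR=(.115,-.013,.085),backL=(.115,.013,.085),frontR=(.110,-.013,.085),frontL=(.11,.013,.085),heelR=(.115,-.013,0),heelL=(.115,.013,0)).items():
    print(nm,proj("top",L(*q)).round(1),proj("side",L(*q)).round(1))
for n,im in(("top",t),("side",s)):
    for c in blobs(im,"blue",20):
        q=c[:,0,:]
        if n=="top" and not(120<q[:,0].mean()<170 and 160<q[:,1].mean()<220): continue
        if n=="side" and not(250<q[:,0].mean()<300 and 90<q[:,1].mean()<150): continue
        ap=cv2.approxPolyDP(c,1.5,True)[:,0,:]; print(n,len(c),ap.tolist())
E
```

```text
heel stand [-0.0409651   0.08416069]
backR [140.1 180.5] [286.4 111.2]
backL [130.9 184.4] [282.8 107.8]
frontR [140.8 182.2] [285.  111.5]
frontL [131.6 186.1] [281.3 108.1]
heelR [148.1 187.4] [285.7 136.1]
heelL [139.4 191.1] [282.2 132.5]
top 50 [[138, 181], [136, 185], [138, 192], [151, 204], [146, 188]]
side 107 [[284, 109], [283, 125], [257, 131], [257, 140], [272, 137], [273, 133], [276, 136], [284, 134], [286, 128], [286, 111]]
```

```bash
cat >> h.py <<'E'
def cross(v,x0,rise=None):
    """sub-pixel half-level crossing nearest the steepest step in a 1-D profile"""
    v=np.convolve(v.astype(float),[.25,.5,.25],"same"); d=np.diff(v)[1:-1]; i=np.abs(d).argmax()+1
    lo,hi=v[max(i-3,1)],v[min(i+4,len(v)-2)]; m=(lo+hi)/2
    for j in sorted(range(1,len(v)-2),key=lambda j:abs(j-i)):
        if (v[j]-m)*(v[j+1]-m)<=0 and v[j]!=v[j+1]: return x0+j+(m-v[j])/(v[j+1]-v[j])
def pl(n,A,B,row):
    a,b=proj(n,A),proj(n,B); return a[0]+(b[0]-a[0])*(row-a[1])/(b[1]-a[1])
E
python3 - <<'E'
from h import *
t=np.load("pics/t1.npy").astype(float);s=np.load("pics/s1.npy").astype(float)
tcp=np.array([.4631,.3799,.1417]);a=.4355;z0=tcp[2]-.0069
ux,uy=np.array([np.cos(a),np.sin(a),0]),np.array([-np.sin(a),np.cos(a),0])
L=lambda x,y,z: np.r_[tcp[:2],z0]+ux*x+uy*y+np.array([0,0,z])
print("top bracket right edge obs-pred px (red ch)")
print([round(cross(t[r,141:158,0],141)-pl("top",L(.1,-.013,0),L(.0,-.013,0),r),2) for r in range(193,204)])
print("side bracket back edge (row 113..121)")
print([round(cross(s[r,283:294,2]-s[r,283:294,1],283)-pl("side",L(.115,-.013,.085),L(.115,-.013,0),r),2) for r in range(114,124)])
g=s.mean(2)
print("side left post left edge",[round(cross(g[r,283:301],283)-pl("side",sw(0,.105,0),sw(0,.105,.245),r),2) for r in range(140,158,2)])
print("side left post right edge (front -y edge)",[round(cross(g[r,302:314],302)-pl("side",sw(0,.065,0),sw(0,.065,.245),r),2) for r in range(125,150,3)])
print("side right post left edge",[round(cross(g[r,312:327],312)-pl("side",sw(0,-.065,0),sw(0,-.065,.245),r),2) for r in range(135,175,4)])
gt=t.mean(2)
print("top right post right edge",[round(cross(gt[r,190:212],190)-pl("top",sw(0,-.105,0),sw(0,-.105,.245),r),2) for r in range(135,160,3)])
E
```

```text
top bracket right edge obs-pred px (red ch)
[np.float64(-1.0), np.float64(-1.06), np.float64(-0.96), np.float64(-1.0), np.float64(-1.17), np.float64(-1.37), np.float64(-1.31), np.float64(-1.16), np.float64(-1.03), np.float64(-0.87), np.float64(-1.06)]
side bracket back edge (row 113..121)
[np.float64(0.98), np.float64(0.86), np.float64(0.86), np.float64(0.85), np.float64(0.75), np.float64(0.46), np.float64(0.3), np.float64(0.32), np.float64(0.07), np.float64(0.42)]
side left post left edge [np.float64(0.74), np.float64(0.75), np.float64(0.82), np.float64(0.91), np.float64(0.91), np.float64(0.97), np.float64(0.91), np.float64(0.84), np.float64(0.88)]
side left post right edge (front -y edge) [np.float64(8.41), np.float64(8.23), np.float64(8.26), np.float64(8.37), np.float64(8.32), np.float64(8.62), np.float64(12.08), np.float64(7.51), np.float64(8.1)]
side right post left edge [np.float64(1.17), np.float64(1.28), np.float64(1.19), np.float64(1.53), np.float64(-1.25), np.float64(1.09), np.float64(0.68), np.float64(-3.08), np.float64(1.52), np.float64(1.96)]
top right post right edge [np.float64(2.68), np.float64(2.16), np.float64(1.96), np.float64(2.05), np.float64(1.66), np.float64(1.12), np.float64(0.6), np.float64(0.26), np.float64(-0.16)]
```

Both bracket and slots are seen in the same top picture, and the bracket sits about 2 mm too far to stand +y. I'll correct by -2 mm and go in until the tabs are near the slots.

step_arm(targets="-1 0.0016 -0.0036 0 0 0 0;-1 0.0256 0.007 0 0 0 0;-1 0.0488 0.0184 0 0 0 0;-1 0.0488 0.0184 0 0 0 0;-1 0.0488 0.0184 0 0 0 0")

```text
clock: 7.95
eef_pos: [0.4877, 0.39, 0.1415]
tool_rot: [-0.216, 0.976, 0.0, -0.001]
ft_force: [-0.1, 0.3, -3.9]
grip_width: 0.0248
grasp_force: 60.4
```

step_arm(targets="-1 0.0054 0.0025 0 0 0 0;-1 0.0109 0.0051 0 0 0 0;-1 0.0163 0.0076 0 0 0 0;-1 0.0163 0.0076 0 0 0 0;-1 0.0163 0.0076 0 0 0 0")

```text
clock: 8.37
eef_pos: [0.4953, 0.3937, 0.1409]
tool_rot: [-0.217, 0.976, -0.0, -0.002]
ft_force: [0.0, 0.5, -4.3]
grip_width: 0.0246
grasp_force: 60.4
```

```bash
cat >> h.py <<'E'
def heel(gz=.0069):
    o=st(); m=R.from_quat(o["tool_rot"]).as_matrix(); a=np.arctan2(m[1,0],m[0,0])%np.pi
    F=o["ft_force"]; c,s=np.cos(SA),np.sin(SA)
    print("heel stand",stand(o["eef_pos"][:2]+.115*np.array([np.cos(a),np.sin(a)])).round(4),"z",round(o["eef_pos"][2]-gz,4),"dyaw",round(a-SA,4),"Fst",(c*F[0]+s*F[1]).round(1),(-s*F[0]+c*F[1]).round(1),F[2].round(1))
E
python3 - <<'E'
from h import *
heel()
E
```

```text
t 8.37 tcp [0.4953 0.3937 0.1409] xyaw -2.7047 tz [-0.0034 -0.0012 -1.    ] j [0.67 0.55 0.24 1.26 0.   0.23] F [ 0.   0.5 -4.3] w 0.0246 g 60.4
heel stand [-0.0059  0.0832] z 0.134 dyaw -0.0002 Fst 0.2 0.4 -4.3
```

No contact force with the tabs past where a solid face would stop them. Continue until the back meets the post, raising 1 mm.

step_arm(targets="-1 0.0036 0.0017 0.002 0 0 0;-1 0.0072 0.0034 0.002 0 0 0;-1 0.0072 0.0034 0.002 0 0 0;-1 0.0072 0.0034 0.002 0 0 0")

```text
clock: 8.7
eef_pos: [0.499, 0.3955, 0.1419]
tool_rot: [-0.217, 0.976, -0.0, -0.002]
ft_force: [1.1, -0.7, -3.8]
grip_width: 0.0243
grasp_force: 60.4
```

```bash
python3 - <<'E'
from h import *
heel()
E
```

```text
t 8.7 tcp [0.499  0.3955 0.1419] xyaw -2.7049 tz [-0.0033 -0.0011 -1.    ] j [0.67 0.56 0.25 1.27 0.   0.23] F [ 1.1 -0.7 -3.8] w 0.0243 g 60.4
heel stand [-0.0018  0.0832] z 0.135 dyaw -0.0003 Fst 0.7 -1.1 -3.8
```

step_arm(targets="-1 0.0036 0.0017 0 0 0 0;-1 0.0072 0.0034 0 0 0 0;-1 0.0072 0.0034 0 0 0 0;-1 0.0072 0.0034 0 0 0 0")

```text
clock: 9.03
eef_pos: [0.4999, 0.3958, 0.1412]
tool_rot: [-0.217, 0.976, -0.001, -0.005]
ft_force: [-6.8, -4.4, -2.4]
grip_width: 0.0246
grasp_force: 60.7
```

```bash
python3 - <<'E'
from h import *
heel()
E
```

```text
t 9.03 tcp [0.4999 0.3958 0.1412] xyaw -2.7043 tz [-0.0089 -0.0044 -1.    ] j [0.67 0.57 0.26 1.27 0.   0.23] F [-6.8 -4.4 -2.4] w 0.0246 g 60.7
heel stand [-0.0009  0.0831] z 0.1343 dyaw 0.0002 Fst -8.0 -1.1 -2.4
```

Contact at heel x≈-1 mm, which is the expected face, with the tabs in. Push down.

step_arm(targets="-1 -0.001 -0.0005 -0.006 0 0 0;-1 -0.001 -0.0005 -0.012 0 0 0;-1 -0.001 -0.0005 -0.018 0 0 0;-1 -0.001 -0.0005 -0.022 0 0 0;-1 -0.001 -0.0005 -0.022 0 0 0;-1 -0.001 -0.0005 -0.022 0 0 0")

```text
clock: 9.53
eef_pos: [0.4999, 0.3959, 0.1304]
tool_rot: [-0.217, 0.976, -0.001, -0.004]
ft_force: [-6.1, -2.7, -2.3]
grip_width: 0.025
grasp_force: 60.7
```

```bash
python3 - <<'E'
from h import *
heel()
E
```

```text
t 9.53 tcp [0.4999 0.3959 0.1304] xyaw -2.7042 tz [-0.0077 -0.0035 -1.    ] j [0.67 0.57 0.24 1.25 0.   0.23] F [-6.1 -2.7 -2.3] w 0.025 g 60.7
heel stand [-0.0009  0.0833] z 0.1235 dyaw 0.0004 Fst -6.6 0.1 -2.3
```

step_arm(targets="-1 0 0 -0.004 0 0 0;-1 0 0 -0.007 0 0 0;-1 0 0 -0.01 0 0 0;-1 0 0 -0.012 0 0 0;-1 0 0 -0.012 0 0 0;-1 0 0 -0.012 0 0 0")

```text
clock: 10.03
eef_pos: [0.4998, 0.3958, 0.1253]
tool_rot: [-0.217, 0.976, -0.001, -0.004]
ft_force: [-7.7, -3.5, 2.4]
grip_width: 0.0244
grasp_force: 61.2
```

```bash
python3 - <<'E'
from h import *
heel()
E
```

```text
t 10.03 tcp [0.4998 0.3958 0.1253] xyaw -2.7043 tz [-0.0073 -0.0033 -1.    ] j [0.67 0.58 0.24 1.24 0.   0.23] F [-7.7 -3.5  2.4] w 0.0244 g 61.2
heel stand [-0.001   0.0833] z 0.1184 dyaw 0.0003 Fst -8.4 0.1 2.4
```

step_arm(targets="-1 0 0 -0.005 0 0 0;-1 0 0 -0.01 0 0 0;-1 0 0 -0.01 0 0 0;-1 0 0 -0.01 0 0 0")

```text
clock: 10.37
eef_pos: [0.4995, 0.3957, 0.1217]
tool_rot: [-0.217, 0.976, -0.001, -0.004]
ft_force: [-11.2, -6.1, 8.3]
grip_width: 0.0244
grasp_force: 62.2
```

```bash
python3 - <<'E'
from h import *
heel()
E
```

```text
t 10.37 tcp [0.4995 0.3957 0.1217] xyaw -2.7044 tz [-0.0072 -0.0029 -1.    ] j [0.67 0.58 0.23 1.23 0.   0.23] F [-11.2  -6.1   8.3] w 0.0244 g 62.2
heel stand [-0.0013  0.0833] z 0.1148 dyaw 0.0002 Fst -12.8 -0.8 8.3
```

Force builds as it goes down, so the necks are seated and the free end is drooping. Ease up 4 mm, release, rise and look.

step_arm(targets="-1 0 0 0.008 0 0 0;-1 0 0 0.008 0 0 0;0.2 0 0 0.008 0 0 0;0.2 0 0 0.008 0 0 0;0.2 0 0 0.008 0 0 0;0.2 0 0 0.008 0 0 0;0.2 0 0 0.008 0 0 0;0.2 0 0 0.008 0 0 0")

```text
clock: 11.03
eef_pos: [0.5024, 0.3971, 0.1243]
tool_rot: [-0.217, 0.976, -0.0, -0.001]
ft_force: [0.0, 0.4, 0.1]
grip_width: 0.0516
grasp_force: 0.0
```

step_arm(targets="0.2 0 0 0.05 0 0 0;0.2 0 0 0.12 0 0 0;0.2 0 0 0.2 0 0 0;0.2 0 0 0.2 0 0 0;1 0.1 -0.5 0.2 0 0 0;1 0.1 -0.6 0.2 0 0 0;1 0.1 -0.6 0.2 0 0 0;1 0.1 -0.6 0.2 0 0 0;1 0.1 -0.6 0.2 0 0 0;1 0.1 -0.6 0.2 0 0 0")

```text
clock: 11.87
eef_pos: [0.5435, 0.1485, 0.2242]
tool_rot: [-0.217, 0.976, -0.0, -0.001]
ft_force: [1.0, -0.1, 0.0]
grip_width: 0.0853
grasp_force: 0.0
```

```bash
python3 - <<'E'
from h import *
st()
t=bot.camera("top");s=bot.camera("side");np.save("pics/t2.npy",t);np.save("pics/s2.npy",s)
a=cv2.resize(t[125:235,110:210],None,fx=4,fy=4,interpolation=cv2.INTER_CUBIC)
b=cv2.resize(s[85:195,230:325],None,fx=4,fy=4,interpolation=cv2.INTER_CUBIC)
o=np.hstack([a,b]).astype(float)
o=255*np.clip(o/150,0,1)**.7
cv2.imwrite("pics/g4.png",o[:,:,::-1].astype(np.uint8))
E
```

```text
t 11.87 tcp [0.5435 0.1485 0.2242] xyaw -2.7044 tz [-0.0022 -0.001  -1.    ] j [ 0.27  0.37  0.17  1.37 -0.   -0.17] F [ 1.  -0.1  0. ] w 0.0853 g 0.0
```

View pics/g4.png

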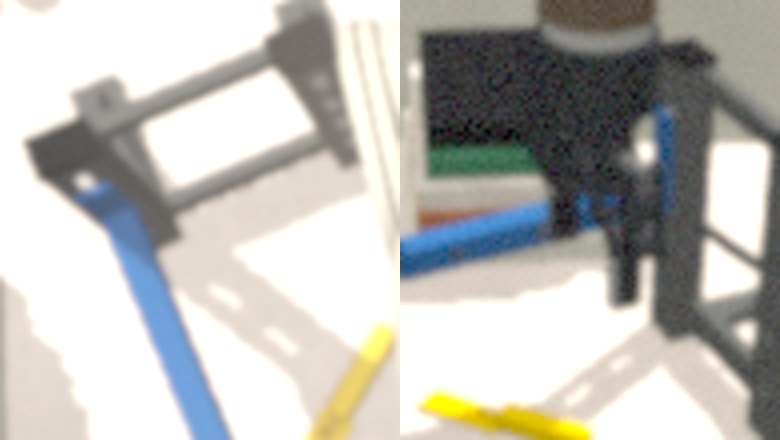

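The left bracket hangs in the top slots: its upstand lies against the post at crop (100,195) in the top view and (665,150) in the side view. I'll check its height once the arm is clear. Now the second bracket.

step_arm(targets="1 -0.1 -0.3 0 0 0 -0.393;1 -0.18 -0.34 0 0 0 -0.393;1 -0.18 -0.34 0 0 0 -0.393;1 -0.18 -0.34 0 0 0 -0.393;1 -0.18 -0.34 0 0 0 -0.393;1 -0.18 -0.34 0 0 0 -0.393;1 -0.18 -0.34 0 0 0 -0.393;1 -0.18 -0.34 0 0 0 -0.393")

```text
clock: 12.63
eef_pos: [0.4541, -0.0192, 0.2243]
tool_rot: [-0.064, 0.998, 0.0, -0.001]
ft_force: [0.2, -0.2, 0.0]
grip_width: 0.0853
grasp_force: 0.0
```

```bash
python3 - <<'E'
from h import *
st()
t=bot.camera("top");s=bot.camera("side");np.save("pics/t3.npy",t);np.save("pics/s3.npy",s)
# left bracket edges: side view back edge vs post-left edge, upstand top row
for c in blobs(s,"blue",60):
    q=c[:,0,:]
    if 200<q[:,0].mean()<310 and 90<q[:,1].mean()<200: print("side",cv2.approxPolyDP(c,1.2,True)[:,0,:].tolist())
L=lambda x,y,z,a=0: sw(x,.085+y,.120+z)
print({k:proj("side",L(*v)).round(1).tolist() for k,v in dict(topR=(0,-.013,.085),topL=(0,.013,.085),heelR=(0,-.013,0),lipR=(-.233,-.013,0),lipTop=(-.233,-.013,.036)).items()})
for c in blobs(s,"blue",100):
    q=c[:,0,:]
    if 200<q[:,0].mean()<310 and 220<q[:,1].mean()<290: print("B side",cv2.approxPolyDP(c,1.2,True)[:,0,:].tolist())
E
```

```text
t 12.63 tcp [ 0.4541 -0.0192  0.2243] xyaw -3.0134 tz [-2.e-03  3.e-04 -1.e+00] j [-0.04  0.16 -0.12  1.3   0.   -0.17] F [ 0.2 -0.2  0. ] w 0.0853 g 0.0
side [[296, 112], [294, 112], [295, 127], [292, 130], [253, 138], [254, 144], [252, 148], [264, 145], [263, 143], [265, 141], [267, 142], [266, 144], [283, 140], [285, 136], [287, 138], [296, 137]]
{'topR': [298.1, 113.2], 'topL': [294.3, 109.8], 'heelR': [297.0, 137.6], 'lipR': [228.5, 152.6], 'lipTop': [227.9, 142.1]}
B side [[283, 254], [282, 252], [280, 254], [276, 253], [194, 260], [192, 258], [192, 269], [205, 270], [238, 267], [238, 264], [240, 264], [241, 267], [264, 265], [266, 261], [268, 264], [282, 263]]
```

The left bracket reads as home: upstand top at row 112 and heel at row 137 against 111 and 137.6 predicted. Grasp the second.

step_arm(targets="1 -0.01 -0.0086 -0.08 0 0 0;1 -0.01 -0.0086 -0.16 0 0 0;1 -0.01 -0.0086 -0.24 0 0 0;1 -0.01 -0.0086 -0.32 0 0 0;1 -0.01 -0.0086 -0.4 0 0 0;1 -0.01 -0.0086 -0.433 0 0 0;1 -0.01 -0.0086 -0.433 0 0 0;1 -0.01 -0.0086 -0.433 0 0 0")

```text
clock: 13.4
eef_pos: [0.448, -0.023, 0.0065]
tool_rot: [-0.065, 0.998, 0.0, -0.003]
ft_force: [0.6, -0.1, 0.9]
grip_width: 0.0856
grasp_force: 0.0
```

```bash
python3 - <<'E'
from h import *
st()
s=bot.camera("side").astype(int)
print("dark fingers cols at row 267:",[i for i in range(190,285) if s[272,i].sum()<100])
E
```

```text
t 13.4 tcp [ 0.448  -0.023   0.0065] xyaw -3.0117 tz [-6.3e-03  1.0e-04 -1.0e+00] j [-0.05  0.38 -0.46  0.73 -0.   -0.18] F [ 0.6 -0.1  0.9] w 0.0856 g 0.0
dark fingers cols at row 267: [238, 239, 240, 241]
```

step_arm(targets="-1 0 0 0 0 0 0;-1 0 0 0 0 0 0;-1 0 0 0 0 0 0;-1 0 0 0 0 0 0;-1 0 0 0 0 0 0;-1 0 0 0 0 0 0;-1 0 0 0 0 0 0;-1 0 0 0 0 0 0;-1 0 0 0 0 0 0;-1 0 0 0 0 0 0")

```text
clock: 14.28
eef_pos: [0.4492, -0.0239, 0.0084]
tool_rot: [-0.064, 0.998, 0.0, -0.001]
ft_force: [-0.3, 0.8, 5.4]
grip_width: 0.0247
grasp_force: 61.1
```

```bash
python3 - <<'E'
from h import *
st()
E
```

```text
t 14.28 tcp [ 0.4492 -0.0239  0.0084] xyaw -3.0135 tz [-1.5e-03  3.0e-04 -1.0e+00] j [-0.05  0.38 -0.46  0.73  0.   -0.18] F [-0.3  0.8  5.4] w 0.0247 g 61.1
```

step_arm(targets="-1 0 0 0.05 0 0 0;-1 0 0 0.13 0 0 0;-1 0 0 0.21 0 0 0;-1 0 0 0.29 0 0 0;-1 0 0 0.36 0 0 0;-1 0 0 0.36 0 0 0;-1 0 0 0.36 0 0 0")

```text
clock: 14.87
eef_pos: [0.4496, -0.0242, 0.1892]
tool_rot: [-0.064, 0.998, -0.0, 0.001]
ft_force: [-0.3, -0.6, -3.5]
grip_width: 0.0244
grasp_force: 60.1
```

step_arm(targets="-1 0.1926 0.5068 0 0 0 0.393;-1 0.1926 0.5068 0 0 0 0.393;-1 0.1926 0.5068 0 0 0 0.393;-1 0.1926 0.5068 0 0 0 0.393;-1 0.1926 0.5068 0 0 0 0.393;-1 0.1926 0.5068 0 0 0 0.393;-1 0.1926 0.5068 -0.04 0 0 0.393;-1 0.1926 0.5068 -0.089 0 0 0.393;-1 0.1926 0.5068 -0.089 0 0 0.393;-1 0.1926 0.5068 -0.089 0 0 0.393")

```text
clock: 15.7
eef_pos: [0.5412, 0.2281, 0.1384]
tool_rot: [-0.217, 0.976, -0.001, -0.007]
ft_force: [-0.2, -0.4, -4.2]
grip_width: 0.0251
grasp_force: 60.2
```

```bash
python3 - <<'E'
from h import *
heel(.0084)
t=bot.camera("top");s=bot.camera("side");np.save("pics/t4.npy",t);np.save("pics/s4.npy",s)
o=bot.get_obs();tcp=o["eef_pos"];m=R.from_quat(o["tool_rot"]).as_matrix();a=np.arctan2(m[1,0],m[0,0])%np.pi
ux,uy=np.array([np.cos(a),np.sin(a),0]),np.array([-np.sin(a),np.cos(a),0])
L=lambda x,y,z: np.r_[tcp[:2],tcp[2]-.0084]+ux*x+uy*y+np.array([0,0,z])
for c in blobs(t,"blue",20):
    q=c[:,0,:]
    if 120<q[:,0].mean()<230 and 130<q[:,1].mean()<230: print("top",cv2.approxPolyDP(c,1.2,True)[:,0,:].tolist())
print("pred top: heelR,arm.05R,heelL",[proj("top",L(*v)).round(1).tolist() for v in((.115,-.013,0),(.05,-.013,0),(.115,.013,0))])
for c in blobs(s,"blue",20):
    q=c[:,0,:]
    if 230<q[:,0].mean()<340 and 90<q[:,1].mean()<230: print("side",cv2.approxPolyDP(c,1.2,True)[:,0,:].tolist())
print("pred side backtopR,heelR",[proj("side",L(*v)).round(1).tolist() for v in((.115,-.013,.085),(.115,-.013,0))])
a=cv2.resize(t[125:235,130:230],None,fx=4,fy=4,interpolation=cv2.INTER_CUBIC)
b=cv2.resize(s[95:205,250:345],None,fx=4,fy=4,interpolation=cv2.INTER_CUBIC)
o=np.hstack([a,b]).astype(float);o=255*np.clip(o/150,0,1)**.7
cv2.imwrite("pics/g5.png",o[:,:,::-1].astype(np.uint8))
E
```

```text
t 15.7 tcp [0.5412 0.2281 0.1384] xyaw -2.7043 tz [-0.0131 -0.0056 -0.9999] j [ 0.4   0.48  0.1   1.21 -0.   -0.04] F [-0.2 -0.4 -4.2] w 0.0251 g 60.2
heel stand [-0.0344 -0.0862] z 0.13 dyaw 0.0003 Fst -0.3 -0.3 -4.2
top [[136, 170], [129, 174], [137, 181], [165, 251], [169, 252], [172, 248], [147, 189], [145, 180]]
pred top: heelR,arm.05R,heelL [[203.3, 160.5], [212.0, 180.9], [194.8, 164.1]]
side [[265, 135], [230, 145], [227, 143], [230, 153], [243, 150], [243, 147], [245, 147], [245, 149], [265, 145], [263, 143], [266, 139]]
side [[275, 161], [272, 160], [269, 163], [241, 169], [237, 168], [239, 177], [253, 175], [254, 171], [256, 171], [257, 174], [274, 170]]
side [[295, 111], [293, 112], [295, 127], [292, 130], [289, 129], [287, 131], [288, 138], [296, 137], [297, 113]]
side [[313, 136], [310, 143], [311, 152], [309, 154], [298, 153], [292, 157], [287, 157], [283, 160], [284, 168], [299, 165], [298, 163], [301, 160], [303, 162], [302, 164], [314, 162], [313, 143], [315, 138]]
pred side backtopR,heelR [[316.5, 135.8], [314.5, 162.0]]
```

View pics/g5.png

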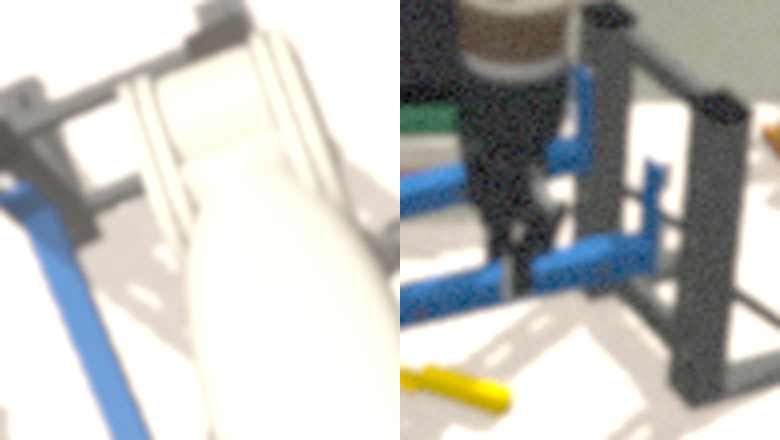

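The second bracket is level in front of the right post: its upstand is at crop (655,215) in the side view and the arm hides it in the top view. I'll let it settle and read again.

step_arm(targets="-1 0 0 0 0 0 0;-1 0 0 0 0 0 0;-1 0 0 0 0 0 0")

```text
clock: 16.05
eef_pos: [0.5454, 0.229, 0.1444]
tool_rot: [-0.216, 0.976, 0.0, -0.001]
ft_force: [0.1, -0.5, -3.6]
grip_width: 0.0244
grasp_force: 60.3
```

```bash
python3 - <<'E'
from h import *
heel(.0084)
E
```

```text
t 16.05 tcp [0.5454 0.229  0.1444] xyaw -2.7059 tz [-1.1e-03 -2.0e-04 -1.0e+00] j [ 0.4   0.47  0.11  1.21  0.   -0.04] F [ 0.1 -0.5 -3.6] w 0.0244 g 60.3
heel stand [-0.0303 -0.0874] z 0.136 dyaw -0.0013 Fst -0.1 -0.5 -3.6
```

step_arm(targets="-1 0.0115 0.0065 -0.0016 0 0 0;-1 0.022 0.0115 -0.0016 0 0 0;-1 0.0285 0.0145 -0.0016 0 0 0;-1 0.035 0.0175 -0.0016 0 0 0;-1 0.041 0.0205 -0.0016 0 0 0;-1 0.0466 0.0234 -0.0016 0 0 0;-1 0.0466 0.0234 -0.0016 0 0 0")

```text
clock: 16.63
eef_pos: [0.5686, 0.2415, 0.1419]
tool_rot: [-0.217, 0.976, -0.0, -0.002]
ft_force: [0.3, 0.4, -3.5]
grip_width: 0.0245
grasp_force: 60.3
```

```bash
python3 - <<'E'
from h import *
heel(.0084)
E
```

```text
t 16.63 tcp [0.5686 0.2415 0.1419] xyaw -2.7047 tz [-0.0031 -0.0011 -1.    ] j [ 0.4   0.52  0.19  1.24  0.   -0.04] F [ 0.3  0.4 -3.5] w 0.0245 g 60.3
heel stand [-0.004  -0.0857] z 0.1335 dyaw -0.0001 Fst 0.5 0.3 -3.5
```

step_arm(targets="-1 0.0036 0.0012 0.001 0 0 0;-1 0.0072 0.003 0.001 0 0 0;-1 0.0108 0.0046 0.001 0 0 0;-1 0.0108 0.0046 0.001 0 0 0;-1 0.0108 0.0046 0.001 0 0 0")

```text
clock: 17.05
eef_pos: [0.5734, 0.2434, 0.1426]
tool_rot: [-0.217, 0.976, -0.0, -0.002]
ft_force: [0.2, -0.1, -3.2]
grip_width: 0.0246
grasp_force: 60.3
```

```bash
python3 - <<'E'
from h import *
heel(.0084)
E
```

```text
t 17.05 tcp [0.5734 0.2434 0.1426] xyaw -2.7049 tz [-0.0034 -0.0012 -1.    ] j [ 0.4   0.53  0.21  1.25  0.   -0.04] F [ 0.2 -0.1 -3.2] w 0.0246 g 60.3
heel stand [ 0.0012 -0.086 ] z 0.1342 dyaw -0.0003 Fst 0.1 -0.1 -3.2
```

step_arm(targets="-1 0.0036 0.0017 0 0 0 0;-1 0.0072 0.0034 0 0 0 0;-1 0.0072 0.0034 0 0 0 0;-1 0.0072 0.0034 0 0 0 0")

```text
clock: 17.38
eef_pos: [0.5745, 0.2439, 0.1419]
tool_rot: [-0.217, 0.976, -0.001, -0.005]
ft_force: [-6.3, -2.7, -2.2]
grip_width: 0.0246
grasp_force: 60.5
```

```bash
python3 - <<'E'
from h import *
heel(.0084)
E
```

```text
t 17.38 tcp [0.5745 0.2439 0.1419] xyaw -2.7048 tz [-0.0088 -0.0038 -1.    ] j [ 0.4   0.54  0.22  1.26 -0.   -0.04] F [-6.3 -2.7 -2.2] w 0.0246 g 60.5
heel stand [ 0.0024 -0.0861] z 0.1335 dyaw -0.0002 Fst -6.9 0.2 -2.2
```

Contact at the back. Push down.

step_arm(targets="-1 -0.001 -0.0005 -0.006 0 0 0;-1 -0.001 -0.0005 -0.012 0 0 0;-1 -0.001 -0.0005 -0.018 0 0 0;-1 -0.001 -0.0005 -0.024 0 0 0;-1 -0.001 -0.0005 -0.028 0 0 0;-1 -0.001 -0.0005 -0.032 0 0 0;-1 -0.001 -0.0005 -0.034 0 0 0;-1 -0.001 -0.0005 -0.034 0 0 0;-1 -0.001 -0.0005 -0.034 0 0 0")

```text
clock: 18.13
eef_pos: [0.5743, 0.2437, 0.1259]
tool_rot: [-0.217, 0.976, -0.001, -0.004]
ft_force: [-7.5, -3.6, 1.3]
grip_width: 0.0246
grasp_force: 61.0
```

```bash
python3 - <<'E'
from h import *
heel(.0084)
E
```

```text
t 18.13 tcp [0.5743 0.2437 0.1259] xyaw -2.705 tz [-0.0074 -0.0033 -1.    ] j [ 0.4   0.55  0.19  1.22 -0.   -0.04] F [-7.5 -3.6  1.3] w 0.0246 g 61.0
heel stand [ 0.0022 -0.0862] z 0.1175 dyaw -0.0004 Fst -8.3 -0.1 1.3
```

step_arm(targets="-1 0 0 -0.005 0 0 0;-1 0 0 -0.009 0 0 0;-1 0 0 -0.009 0 0 0;-1 0 0 -0.009 0 0 0")

```text
clock: 18.47
eef_pos: [0.5742, 0.2436, 0.1233]
tool_rot: [-0.217, 0.976, -0.001, -0.003]
ft_force: [-11.2, -4.6, 10.8]
grip_width: 0.0243
grasp_force: 62.1
```

```bash
python3 - <<'E'
from h import *
heel(.0084)
E
```

```text
t 18.47 tcp [0.5742 0.2436 0.1233] xyaw -2.705 tz [-0.0064 -0.0031 -1.    ] j [ 0.4   0.55  0.18  1.21 -0.   -0.04] F [-11.2  -4.6  10.8] w 0.0243 g 62.1
heel stand [ 0.002  -0.0862] z 0.1149 dyaw -0.0004 Fst -12.0 0.6 10.8
```

Same signature as the first. Release, rise and move off towards the tray.

step_arm(targets="-1 0 0 0.006 0 0 0;-1 0 0 0.006 0 0 0;0.2 0 0 0.006 0 0 0;0.2 0 0 0.006 0 0 0;0.2 0 0 0.006 0 0 0;0.2 0 0 0.006 0 0 0;0.2 0 0 0.006 0 0 0")

```text
clock: 19.05
eef_pos: [0.577, 0.2452, 0.1245]
tool_rot: [-0.217, 0.976, -0.0, -0.001]
ft_force: [0.5, -0.2, 0.4]
grip_width: 0.0511
grasp_force: 0.0
```

step_arm(targets="0.2 0 0 0.06 0 0 0;0.2 0 0 0.13 0 0 0;0.2 0 0 0.2 0 0 0;0.2 0 0 0.2 0 0 0;0 -0.3 -0.5 0.2 0 0 0;0 -0.4 -0.8 0.2 0 0 0;0 -0.4 -0.8 0.2 0 0 0;0 -0.4 -0.8 0.2 0 0 0;0 -0.4 -0.8 0.2 0 0 0;0 -0.4 -0.8 0.2 0 0 0")

```text
clock: 19.88
eef_pos: [0.4625, 0.0207, 0.2242]
tool_rot: [-0.217, 0.976, -0.0, -0.001]
ft_force: [1.0, 0.0, 0.9]
grip_width: 0.0429
grasp_force: 0.0
```

```bash
python3 - <<'E'
from h import *
st()
t=bot.camera("top");s=bot.camera("side");np.save("pics/t5.npy",t);np.save("pics/s5.npy",s)
for c in blobs(s,"blue",60):
    q=c[:,0,:]
    if 200<q[:,0].mean()<340 and 90<q[:,1].mean()<210: print("side",cv2.approxPolyDP(c,1.2,True)[:,0,:].tolist())
for y in(.085,-.085):
    L=lambda x,yy,z: sw(x,y+yy,.120+z)
    print({k:proj("side",L(*v)).round(1).tolist() for k,v in dict(topR=(0,-.013,.085),topL=(0,.013,.085),heelR=(0,-.013,0),lipR=(-.233,-.013,0),lipTopL=(-.233,.013,.036)).items()})
a=cv2.resize(t[125:255,110:230],None,fx=3.3,fy=3.3,interpolation=cv2.INTER_CUBIC)
b=cv2.resize(s[95:215,220:345],None,fx=3.2,fy=3.575,interpolation=cv2.INTER_CUBIC)
print(a.shape,b.shape);o=np.hstack([a,b]).astype(float);o=255*np.clip(o/150,0,1)**.7
cv2.imwrite("pics/g6.png",o[:,:,::-1].astype(np.uint8))
E
```

```text
t 19.88 tcp [0.4625 0.0207 0.2242] xyaw -2.7041 tz [-0.0021 -0.0013 -1.    ] j [ 0.05  0.17 -0.1   1.3  -0.   -0.39] F [1.  0.  0.9] w 0.0429 g 0.0
side [[296, 112], [294, 112], [295, 127], [292, 130], [256, 137], [250, 141], [252, 148], [264, 145], [263, 143], [265, 141], [267, 142], [266, 144], [283, 140], [284, 136], [287, 136], [287, 138], [295, 137], [297, 131], [297, 125], [295, 124], [297, 122]]
side [[325, 139], [322, 135], [321, 148], [318, 155], [307, 158], [296, 158], [291, 162], [254, 172], [254, 178], [252, 181], [265, 178], [264, 177], [267, 174], [269, 176], [268, 177], [287, 172], [288, 168], [290, 168], [291, 171], [309, 166], [310, 162], [312, 162], [313, 165], [323, 162], [323, 147]]
{'topR': [298.1, 113.2], 'topL': [294.3, 109.8], 'heelR': [297.0, 137.6], 'lipR': [228.5, 152.6], 'lipTopL': [224.9, 138.2]}
{'topR': [325.6, 137.7], 'topL': [321.1, 133.7], 'heelR': [323.3, 163.4], 'lipR': [249.9, 181.5], 'lipTopL': [245.9, 165.8]}
(429, 396, 3) (429, 400, 3)
```

View pics/g6.png

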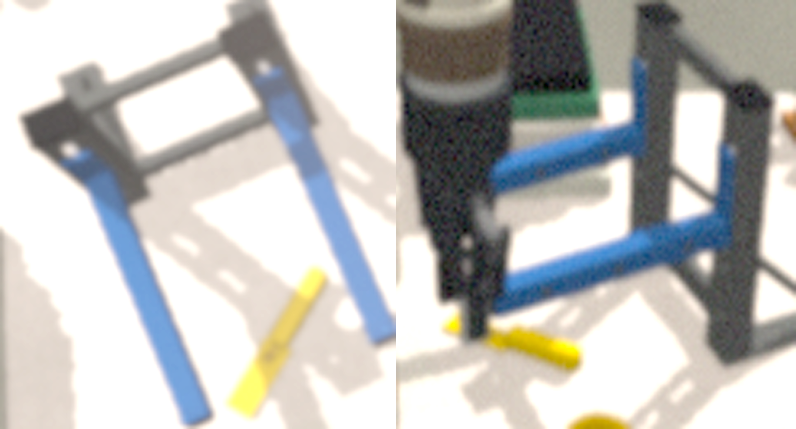

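Both brackets are in the two topmost slots, arms level: heel rows 137 and 162 in the side view against 137.6 and 163.4 predicted for home. Now measure the tray.

```bash
python3 - <<'E'
from h import *
t=np.load("pics/top.npy");s=np.load("pics/side.npy")
h=hsv(t); m=((h[:,:,1]>50)).astype(np.uint8)*255; r=np.zeros_like(m); r[185:302,365:490]=m[185:302,365:490]
r=cv2.morphologyEx(r,cv2.MORPH_CLOSE,np.ones((7,7)))
# cut sketchbook by connectivity
r=cv2.morphologyEx(r,cv2.MORPH_OPEN,np.ones((5,5)))
c=max(cv2.findContours(r,cv2.RETR_EXTERNAL,cv2.CHAIN_APPROX_NONE)[0],key=cv2.contourArea)
C,a,l,w=bar("top",c,.014); print("tray",C.round(4),"long-axis yaw",round(a,4),l,w, cv2.boundingRect(c))
X,e=tri((429,242),(226,388)); print("grip tri",X.round(4),e)
# grip darker-brown blob
g=cv2.inRange(h,(3,110,40),(14,255,150)); gg=np.zeros_like(g); gg[225:262,415:450]=g[225:262,415:450]
for c in cv2.findContours(gg,cv2.RETR_EXTERNAL,cv2.CHAIN_APPROX_NONE)[0]:
    if cv2.contourArea(c)>15: print("grip",cv2.contourArea(c),cv2.minAreaRect(c),[bar("top",c,z)[0].round(4).tolist()+[round(bar("top",c,z)[1],3)] for z in(.04,.064)])
a=cv2.resize(t[185:302,365:490],None,fx=3.4,fy=3.4,interpolation=cv2.INTER_CUBIC);b=cv2.resize(s[330:420,150:305],None,fx=2.3,fy=2.3,interpolation=cv2.INTER_CUBIC)
o=np.zeros((400,800,3),np.uint8);o[:397,:425]=a[:397,:425];o[:207,430:786]=b[:207,:356];cv2.imwrite("pics/tray.png",o[:,:,::-1])
E
```

```text
tray [ 0.448  -0.3855] long-axis yaw 0.9796 264.1252746582031 204.76271057128906 (372, 193, 109, 103)
grip tri [ 0.4489 -0.3863  0.043 ] 0.0027768325581660007
grip 367.5 ((433.1000671386719, 248.300048828125), (21.913463592529297, 36.224300384521484), 26.56505012512207) [[0.4283, -0.3989, np.float32(-0.485)], [0.4257, -0.3924, np.float32(-0.485)]]
```

View pics/tray.png

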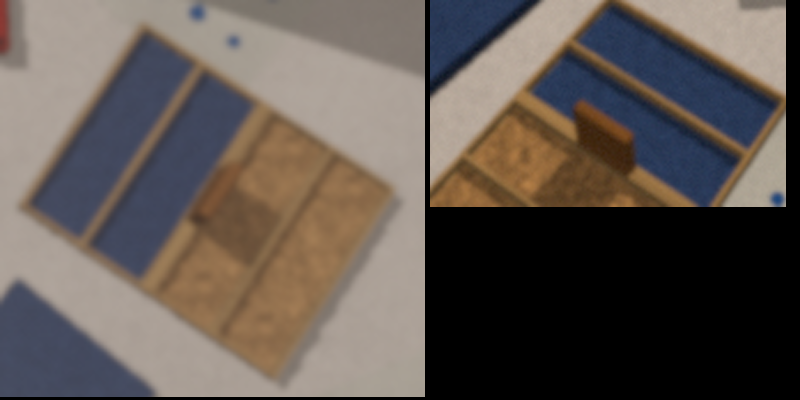

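The tray is centred at (0.448, -0.386), x-yaw -0.591, size 264×205 against 260×200. The grip triangulates over the centre at z≈0.043, mid-grip. Move over it.

step_arm(targets="0.6 -0.014 -0.4 0 0 0 -0.655;0.6 -0.014 -0.4 0 0 0 -0.655;0.6 -0.014 -0.4 0 0 0 -0.655;0.6 -0.014 -0.4 0 0 0 -0.655;0.6 -0.014 -0.4 0 0 0 -0.655;0.6 -0.014 -0.4 0 0 0 -0.655;0.6 -0.014 -0.4 0 0 0 -0.655")

```text
clock: 20.57
eef_pos: [0.4569, -0.1793, 0.224]
tool_rot: [0.04, 0.999, 0.0, -0.001]
ft_force: [0.3, 0.3, -0.1]
grip_width: 0.0681
grasp_force: 0.0
```

step_arm(targets="0.6 -0.014 -0.41 0 0 0 -0.655;0.6 -0.014 -0.41 0 0 0 -0.655;0.6 -0.014 -0.41 0 0 0 -0.655;0.6 -0.014 -0.41 0 0 0 -0.655;0.6 -0.014 -0.41 0 0 0 -0.655;0.6 -0.014 -0.41 -0.1 0 0 -0.655;0.6 -0.014 -0.41 -0.2 0 0 -0.655;0.6 -0.014 -0.41 -0.2 0 0 -0.655;0.6 -0.014 -0.41 -0.2 0 0 -0.655")

```text
clock: 21.32
eef_pos: [0.4474, -0.379, 0.1183]
tool_rot: [0.291, 0.957, 0.003, -0.007]
ft_force: [0.6, 1.6, 0.3]
grip_width: 0.0686
grasp_force: 0.0
```

```bash
python3 - <<'E'
from h import *
st()
s=bot.camera("side");b=cv2.resize(s[310:420,140:300],None,fx=4,fy=4);cv2.imwrite("pics/g7.png",b[:,:,::-1])
E
```

```text
t 21.32 tcp [ 0.4474 -0.379   0.1183] xyaw 2.5516 tz [-0.0109  0.01   -0.9999] j [-0.7   0.49  0.07  1.16  0.   -0.11] F [0.6 1.6 0.3] w 0.0686 g 0.0
```

View pics/g7.png

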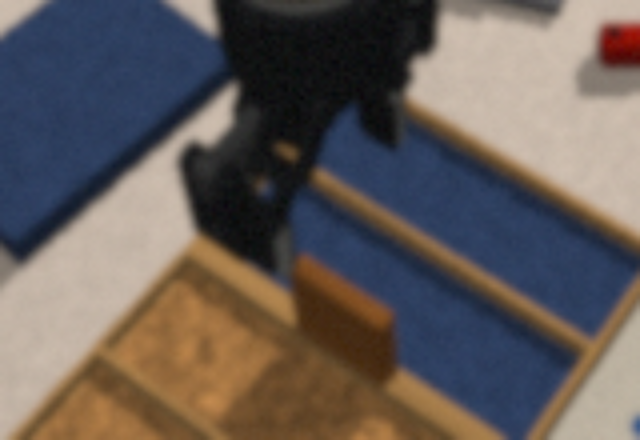

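The fingers straddle the grip, whose top is at crop (345,285). Descend partway, settle, read.

step_arm(targets="0.6 0 0 -0.06 0 0 0;0.6 0 0 -0.08 0 0 0;0.6 0 0 -0.08 0 0 0;0.6 0 0 -0.08 0 0 0;0.6 0 0 -0.08 0 0 0")

```text
clock: 21.78
eef_pos: [0.4506, -0.3834, 0.0861]
tool_rot: [0.291, 0.957, 0.0, -0.0]
ft_force: [0.1, -0.3, -0.5]
grip_width: 0.0683
grasp_force: 0.0
```

```bash
python3 - <<'E'
from h import *
st()
E
```

```text
t 21.78 tcp [ 0.4506 -0.3834  0.0861] xyaw 2.5502 tz [-3.e-04  3.e-04 -1.e+00] j [-0.7   0.52  0.02  1.08  0.   -0.11] F [ 0.1 -0.3 -0.5] w 0.0683 g 0.0
```

step_arm(targets="0.6 -0.0044 -0.006 -0.05 0 0 0;0.6 -0.0044 -0.006 -0.108 0 0 0;0.6 -0.0044 -0.006 -0.108 0 0 0;-1 -0.0044 -0.006 -0.108 0 0 0;-1 -0.0044 -0.006 -0.108 0 0 0;-1 -0.0044 -0.006 -0.108 0 0 0;-1 -0.0044 -0.006 -0.108 0 0 0;-1 -0.0044 -0.006 -0.108 0 0 0;-1 -0.0044 -0.006 -0.108 0 0 0;-1 -0.0044 -0.006 -0.108 0 0 0")

```text
clock: 22.62
eef_pos: [0.4485, -0.3866, 0.0321]
tool_rot: [0.292, 0.957, 0.0, 0.0]
ft_force: [0.7, 1.2, 7.3]
grip_width: 0.0114
grasp_force: 60.0
```

step_arm(targets="-1 0 0 0.02 0 0 0;-1 0 0 0.06 0 0 0;-1 0 0 0.12 0 0 0;-1 0 0 0.18 0 0 0;-1 0 0 0.24 0 0 0;-1 0 0 0.3 0 0 0;-1 0 0 0.36 0 0 0;-1 0 0 0.42 0 0 0;-1 0 0 0.44 0 0 0;-1 0 0 0.44 0 0 0")

```text
clock: 23.45
eef_pos: [0.4481, -0.3869, 0.2532]
tool_rot: [0.292, 0.956, -0.001, 0.001]
ft_force: [0.6, 0.1, -5.1]
grip_width: 0.0111
grasp_force: 58.8
```

```bash
python3 - <<'E'
from h import *
st()
E
```

```text
t 23.45 tcp [ 0.4481 -0.3869  0.2532] xyaw 2.5493 tz [ 0.0015 -0.0017 -1.    ] j [-0.71  0.42  0.31  1.46 -0.   -0.12] F [ 0.6  0.1 -5.1] w 0.0111 g 58.8
```

The tray is held square with its underside at z≈0.22, above the upstands. Carry it to in front of the shelf.

step_arm(targets="-1 0.0295 0.679 0 0 0 0.655;-1 0.0295 0.679 0 0 0 0.655;-1 0.0295 0.679 0 0 0 0.655;-1 0.0295 0.679 0 0 0 0.655;-1 0.0295 0.679 0 0 0 0.655;-1 0.0295 0.679 0 0 0 0.655;-1 0.0295 0.679 0 0 0 0.655;-1 0.0295 0.679 0 0 0 0.655;-1 0.0295 0.679 0 0 0 0.655;-1 0.0295 0.679 0 0 0 0.655")

```text
clock: 24.28
eef_pos: [0.4602, -0.0435, 0.2475]
tool_rot: [0.036, 0.999, 0.001, -0.004]
ft_force: [0.9, -0.1, -4.4]
grip_width: 0.0111
grasp_force: 60.2
```

step_arm(targets="-1 0.0295 0.679 0 0 0 0.655;-1 0.0295 0.679 0 0 0 0.655;-1 0.0295 0.679 0 0 0 0.655;-1 0.0295 0.679 0 0 0 0.655;-1 0.0295 0.679 0 0 0 0.655;-1 0.0295 0.679 0 0 0 0.655;-1 0.0295 0.679 0 0 0 0.655;-1 0.0295 0.679 0 0 0 0.655;-1 0.0295 0.679 0 0 0 0.655;-1 0.0295 0.679 0 0 0 0.655")

```text
clock: 25.12
eef_pos: [0.4763, 0.2946, 0.247]
tool_rot: [-0.218, 0.976, -0.001, -0.004]
ft_force: [-0.4, -0.4, -5.2]
grip_width: 0.0109
grasp_force: 61.0
```

```bash
python3 - <<'E'
from h import *
o=st(); print(stand(o["eef_pos"]))
E
```

```text
t 25.12 tcp [0.4763 0.2946 0.247 ] xyaw -2.7015 tz [-0.0068 -0.0035 -1.    ] j [0.55 0.36 0.21 1.43 0.   0.11] F [-0.4 -0.4 -5.2] w 0.0109 g 61.0
[-0.18014251  0.00144597]
```

step_arm(targets="-1 0.06 0.0246 0 0 0 -0.004;-1 0.1194 0.0492 0 0 0 -0.004;-1 0.1194 0.0492 0 0 0 -0.004;-1 0.1194 0.0492 0 0 0 -0.004;-1 0.1194 0.0492 -0.04 0 0 -0.004;-1 0.1194 0.0492 -0.08 0 0 -0.004;-1 0.1194 0.0492 -0.08 0 0 -0.004;-1 0.1194 0.0492 -0.08 0 0 -0.004;-1 0.1194 0.0492 -0.08 0 0 -0.004")

```text
clock: 25.87
eef_pos: [0.5364, 0.3167, 0.2111]
tool_rot: [-0.215, 0.977, -0.0, -0.002]
ft_force: [0.1, -0.0, -4.7]
grip_width: 0.0114
grasp_force: 60.8
```

```bash
python3 - <<'E'
from h import *
o=st(); print(stand(o["eef_pos"]))
t=bot.camera("top");s=bot.camera("side")
a=cv2.resize(t[115:265,90:250],(400,375),interpolation=cv2.INTER_CUBIC)
b=cv2.resize(s[85:235,190:350],(400,375),interpolation=cv2.INTER_CUBIC)
o=np.hstack([a,b]).astype(float);o=255*np.clip(o/170,0,1)**.7
cv2.imwrite("pics/g8.png",o[:,:,::-1].astype(np.uint8))
E
```

```text
t 25.87 tcp [0.5364 0.3167 0.2111] xyaw -2.709 tz [-0.0029 -0.0011 -1.    ] j [0.53 0.5  0.33 1.41 0.   0.1 ] F [ 0.1 -0.  -4.7] w 0.0114 g 60.8
[-0.11626107 -0.00394685]
```

View pics/g8.png

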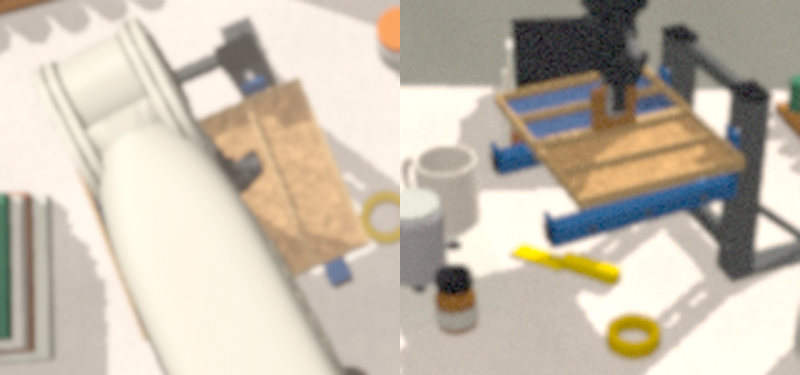

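The tray hangs squarely above both arms: blue upstands and lips show beyond it at crop (255,85) and (340,270) in the top view. Lower it.

step_arm(targets="-1 -0.002 0.004 -0.03 0 0 0.006;-1 -0.002 0.004 -0.05 0 0 0.006;-1 -0.002 0.004 -0.058 0 0 0.006;-1 -0.002 0.004 -0.062 0 0 0.006;-1 -0.002 0.004 -0.066 0 0 0.006;-1 -0.002 0.004 -0.068 0 0 0.006;-1 -0.002 0.004 -0.068 0 0 0.006")

```text
clock: 26.55
eef_pos: [0.5355, 0.3197, 0.1763]
tool_rot: [-0.217, 0.976, -0.0, -0.002]
ft_force: [-0.4, 0.4, -5.3]
grip_width: 0.0115
grasp_force: 60.9
```

```bash
python3 - <<'E'
from h import *
o=st(); print(stand(o["eef_pos"]))
E
```

```text
t 26.55 tcp [0.5355 0.3197 0.1763] xyaw -2.7033 tz [-0.003 -0.001 -1.   ] j [0.54 0.52 0.27 1.33 0.   0.1 ] F [-0.4  0.4 -5.3] w 0.0115 g 60.9
[-0.11582776 -0.00081062]
```

step_arm(targets="-1 0 0 -0.004 0 0 0;-1 0 0 -0.008 0 0 0;-1 0 0 -0.008 0 0 0;-1 0 0 -0.008 0 0 0")

```text
clock: 26.88
eef_pos: [0.5354, 0.3198, 0.1735]
tool_rot: [-0.217, 0.976, 0.0, -0.001]
ft_force: [-4.0, -1.8, 3.3]
grip_width: 0.0113
grasp_force: 62.2
```

step_arm(targets="-1 0 0 -0.003 0 0 0;-1 0 0 -0.006 0 0 0;-1 0 0 -0.006 0 0 0;-1 0 0 -0.006 0 0 0")

```text
clock: 27.22
eef_pos: [0.5354, 0.3198, 0.173]
tool_rot: [-0.217, 0.976, 0.0, -0.0]
ft_force: [-8.7, -4.2, 13.6]
grip_width: 0.0112
grasp_force: 64.1
```

Resting on the arms (Fz rose to +14 N). Ease, release, rise.

step_arm(targets="-1 0 0 0.005 0 0 0;-1 0 0 0.005 0 0 0;0 0 0 0.005 0 0 0;0 0 0 0.005 0 0 0;0 0 0 0.005 0 0 0;0 0 0 0.005 0 0 0;0 0 0 0.03 0 0 0;0 0 0 0.1 0 0 0;0 0 0 0.16 0 0 0;0 0 0 0.16 0 0 0")

```text
clock: 28.05
eef_pos: [0.538, 0.3212, 0.2559]
tool_rot: [-0.217, 0.976, 0.002, 0.004]
ft_force: [0.6, 0.9, 1.6]
grip_width: 0.0428
grasp_force: 0.0
```

step_arm(targets="0 -0.15 -0.6 0 0 0 -0.6;0 -0.15 -0.6 0 0 0 -0.6;0 -0.15 -0.6 0 0 0 -0.6;0 -0.15 -0.6 0 0 0 -0.6;0 -0.15 -0.6 0 0 0 -0.6;0 -0.15 -0.6 0 0 0 -0.6;0 -0.15 -0.8 0 0 0 -0.9;0 -0.15 -0.8 0 0 0 -0.9;0 -0.15 -0.8 0 0 0 -0.9;0 -0.15 -0.8 0 0 0 -0.9")

```text
clock: 28.88
eef_pos: [0.4598, -0.083, 0.2491]
tool_rot: [0.135, 0.991, 0.0, -0.001]
ft_force: [0.6, -0.7, -0.4]
grip_width: 0.0426
grasp_force: 0.0
```

```bash
python3 - <<'E'
from h import *
st()
t=bot.camera("top");s=bot.camera("side");np.save("pics/t6.npy",t);np.save("pics/s6.npy",s)
for k in("red","brown"):
    for n,im in(("top",t),("side",s)):
        for c in blobs(im,k,60):
            q=c[:,0,:]
            C,a,l,w=bar(n,c,.022)
            if 60<l<95 and w<40 and C[0]<.8 and C[1]<.1: print(n,k,C.round(4),round(a,3),round(l,1),round(w,1))
h=hsv(t); m=((h[:,:,1]>50)).astype(np.uint8)*255; r=np.zeros_like(m); r[130:250,100:245]=m[130:250,100:245]
c=max(cv2.findContours(r,cv2.RETR_EXTERNAL,cv2.CHAIN_APPROX_NONE)[0],key=cv2.contourArea)
C,a,l,w=bar("top",c,.156); print("tray",C.round(4),stand(C).round(4),"long yaw",round(a,4),round(a-SA,3),l,w)
a=cv2.resize(t[115:265,90:250],(400,375),interpolation=cv2.INTER_CUBIC)
b=cv2.resize(s[85:235,190:350],(400,375),interpolation=cv2.INTER_CUBIC)
o=np.hstack([a,b]).astype(float);o=255*np.clip(o/170,0,1)**.7
cv2.imwrite("pics/g9.png",o[:,:,::-1].astype(np.uint8))
E
```

```text
t 28.88 tcp [ 0.4598 -0.083   0.2491] xyaw 2.8716 tz [-2.6e-03  5.0e-04 -1.0e+00] j [-0.18  0.17 -0.04  1.37  0.    0.09] F [ 0.6 -0.7 -0.4] w 0.0426 g 0.0
side red [ 0.4509 -0.1422] -0.281 77.4 28.5
side red [ 0.613  -0.2127] 0.052 76.8 27.5
side brown [ 0.6482 -0.1029] -0.259 79.7 31.2
tray [0.542  0.3014] [-0.1177 -0.0202] long yaw -1.1242 -1.561 302.15826416015625 264.63250732421875
```

(That reaches the picture limit, so checks from here are numeric.) The tools have not moved in the side view. Check the tray's placing by its cork lining, and approach brush 1.

step_arm(targets="0.4 -0.04 -0.097 -0.1 0 0 -0.01;0.4 -0.04 -0.097 -0.2 0 0 -0.01;0.4 -0.04 -0.097 -0.3 0 0 -0.01;0.4 -0.04 -0.097 -0.3 0 0 -0.01;0.4 -0.04 -0.097 -0.3 0 0 -0.01;0.4 -0.04 -0.097 -0.3 0 0 -0.01")

```text
clock: 29.48
eef_pos: [0.4385, -0.1277, 0.0977]
tool_rot: [0.138, 0.99, 0.001, -0.005]
ft_force: [-0.3, -0.8, 0.8]
grip_width: 0.0596
grasp_force: 0.0
```

```bash
python3 - <<'E'
from h import *
st()
t=bot.camera("top")
h=hsv(t); m=cv2.inRange(h,(8,70,60),(25,255,255)); m[:130]=0;m[255:]=0;m[:,:100]=0;m[:,232:]=0
m=cv2.morphologyEx(m,cv2.MORPH_OPEN,np.ones((3,3)))
for c in cv2.findContours(m,cv2.RETR_EXTERNAL,cv2.CHAIN_APPROX_NONE)[0]:
    if cv2.contourArea(c)>200:
        C,a,l,w=bar("top",c,.15); P=np.array([stand(onz("top",p,.155)) for p in c[:,0,:]]); print("cork/wood",cv2.contourArea(c),stand(C).round(4),round(a-SA,3),round(l),round(w),"x",P[:,0].min().round(3),P[:,0].max().round(3),"y",P[:,1].min().round(3),P[:,1].max().round(3))
E
```

```text
t 29.48 tcp [ 0.4385 -0.1277  0.0977] xyaw 2.8655 tz [-0.0087  0.0033 -1.    ] j [-0.28  0.27 -0.33  0.98  0.   -0.01] F [-0.3 -0.8  0.8] w 0.0596 g 0.0
cork/wood 3593.0 [-0.1342 -0.0493] -0.165 262 168 x -0.253 -0.012 y -0.13 0.052
```

The tray's edges fall at stand y -0.13 and x -0.012, so it is centred and square. Grasp brush 1.

step_arm(targets="0.4 0 0 -0.08 0 0 0;0.4 0 0 -0.16 0 0 0;0.4 0 0 -0.178 0 0 0;0.4 0 0 -0.178 0 0 0;0.4 0 0 -0.178 0 0 0")

```text
clock: 29.95
eef_pos: [0.4424, -0.1289, 0.0122]
tool_rot: [0.137, 0.991, 0.0, -0.0]
ft_force: [0.4, 0.2, 0.4]
grip_width: 0.0598
grasp_force: 0.0
```

step_arm(targets="-1 0 0 0 0 0 0;-1 0 0 0 0 0 0;-1 0 0 0 0 0 0;-1 0 0 0 0 0 0;-1 0 0 0 0 0 0;-1 0 0 0 0 0 0;-1 0 0 0 0 0 0;-1 0 0 0 0 0 0")

```text
clock: 30.62
eef_pos: [0.442, -0.1293, 0.0121]
tool_rot: [0.138, 0.99, 0.0, 0.0]
ft_force: [-0.2, 0.9, 7.7]
grip_width: 0.018
grasp_force: 59.1
```

```bash
python3 - <<'E'
from h import *
st()
E
```

```text
t 30.62 tcp [ 0.442  -0.1293  0.0121] xyaw 2.865 tz [ 6.e-04  2.e-04 -1.e+00] j [-0.28  0.39 -0.43  0.75  0.   -0.01] F [-0.2  0.9  7.7] w 0.018 g 59.1
```

Brush held (18 mm ≈ 20 reading low as before). Lift and carry to the outer blue compartment.

step_arm(targets="-1 0 0 0.04 0 0 0;-1 0 0 0.12 0 0 0;-1 0 0 0.2 0 0 0;-1 0 0 0.28 0 0 0;-1 0 0 0.36 0 0 0;-1 0 0 0.44 0 0 0;-1 0 0 0.49 0 0 0;-1 0 0 0.49 0 0 0")

```text
clock: 31.28
eef_pos: [0.4434, -0.1298, 0.2623]
tool_rot: [0.138, 0.99, -0.001, 0.005]
ft_force: [1.3, -0.3, -0.4]
grip_width: 0.0182
grasp_force: 59.0
```

step_arm(targets="-1 0.014 0.52 0 0 0 0.909;-1 0.014 0.52 0 0 0 0.909;-1 0.014 0.52 0 0 0 0.909;-1 0.014 0.52 0 0 0 0.909;-1 0.014 0.52 0 0 0 0.909;-1 0.014 0.52 0 0 0 0.909;-1 0.014 0.52 0 0 0 0.909;-1 0.014 0.52 0 0 0 0.909")

```text
clock: 31.95
eef_pos: [0.4468, 0.1339, 0.2546]
tool_rot: [-0.219, 0.976, -0.0, -0.002]
ft_force: [0.2, -0.1, -1.4]
grip_width: 0.0183
grasp_force: 59.1
```

step_arm(targets="-1 0.015 0.518 0 0 0 0;-1 0.015 0.518 0 0 0 0;-1 0.015 0.518 0 0 0 0;-1 0.015 0.518 0 0 0 0;-1 0.015 0.518 0 0 0 0;-1 0.015 0.518 0 0 0 0;-1 0.015 0.518 0 0 0 0;-1 0.015 0.518 0 0 0 0;-1 0.015 0.518 0 0 0 0;-1 0.015 0.518 0 0 0 0")

```text
clock: 32.78
eef_pos: [0.4552, 0.388, 0.255]
tool_rot: [-0.216, 0.976, -0.001, -0.002]
ft_force: [0.6, -0.4, -0.1]
grip_width: 0.0185
grasp_force: 59.2
```

```bash
cat >> h.py <<'E'
TX,TY=-.1158,-.0008  # tray centre, stand frame (robot)
def goal(ty,gx=-.042):
    o=st(); m=R.from_quat(o["tool_rot"]).as_matrix(); a=np.arctan2(m[1,0],m[0,0])%np.pi
    g=sw(TX+gx,TY+ty); d=g[:2]-o["eef_pos"][:2]; print("tray-frame tcp",(stand(o["eef_pos"])-[TX,TY]).round(4),"shift norm",(d/.5).round(4),"turn norm",round((SA-a)/(np.pi/4),3))
E
python3 - <<'E'
from h import *
goal(.097)
E
```

```text
t 32.78 tcp [0.4552 0.388  0.255 ] xyaw -2.7065 tz [-0.0039 -0.0026 -1.    ] j [0.71 0.44 0.35 1.48 0.   0.27] F [ 0.6 -0.4 -0.1] w 0.0185 g 59.2
tray-frame tcp [-0.0439  0.0958] shift norm [0.0023 0.0038] turn norm 0.002
```

step_arm(targets="-1 0.002 0.003 -0.06 0 0 0.002;-1 0.002 0.003 -0.12 0 0 0.002;-1 0.002 0.003 -0.17 0 0 0.002;-1 0.002 0.003 -0.186 0 0 0.002;-1 0.002 0.003 -0.194 0 0 0.002;-1 0.002 0.003 -0.196 0 0 0.002;-1 0.002 0.003 -0.196 0 0 0.002")

```text
clock: 33.37
eef_pos: [0.457, 0.3916, 0.1593]
tool_rot: [-0.217, 0.976, 0.0, -0.0]
ft_force: [-0.4, 0.1, 0.5]
grip_width: 0.0186
grasp_force: 59.4
```

```bash
python3 - <<'E'
from h import *
goal(.097)
E
```

```text
t 33.37 tcp [0.457  0.3916 0.1593] xyaw -2.7037 tz [-6.e-04  8.e-04 -1.e+00] j [0.71 0.48 0.16 1.25 0.   0.27] F [-0.4  0.1  0.5] w 0.0186 g 59.4
tray-frame tcp [-0.0407  0.0983] shift norm [-0.0012 -0.0035] turn norm -0.001
```

step_arm(targets="-1 0 -0.003 -0.003 0 0 0;-1 0 -0.003 -0.004 0 0 0;-1 0 -0.003 -0.004 0 0 0;-0.2 0 -0.003 -0.004 0 0 0;-0.2 0 -0.003 -0.004 0 0 0;-0.2 0 -0.003 -0.004 0 0 0;-0.2 0 -0.003 0.03 0 0 0;-0.2 0 -0.003 0.1 0 0 0;-0.2 0 -0.003 0.16 0 0 0;-0.2 0 -0.003 0.18 0 0 0")

```text
clock: 34.2
eef_pos: [0.457, 0.3913, 0.2517]
tool_rot: [-0.218, 0.976, 0.001, 0.001]
ft_force: [0.6, 0.3, 1.1]
grip_width: 0.0345
grasp_force: 0.0
```

step_arm(targets="0.4 0.28 -0.7 0 0 0 -0.4;0.4 0.28 -0.7 0 0 0 -0.4;0.4 0.28 -0.7 0 0 0 -0.4;0.4 0.28 -0.7 0 0 0 -0.4;0.4 0.28 -0.7 0 0 0 -0.4;0.4 0.28 -0.7 0 0 0 -0.4;0.4 0.28 -0.7 0 0 0 -0.4;0.4 0.28 -0.7 0 0 0 -0.4;0.4 0.28 -0.7 0 0 0 -0.4;0.4 0.28 -0.7 0 0 0 -0.4")

```text
clock: 35.03
eef_pos: [0.5974, 0.0331, 0.2457]
tool_rot: [-0.058, 0.998, -0.001, -0.002]
ft_force: [0.2, 0.3, 0.6]
grip_width: 0.0597
grasp_force: 0.0
```

```bash
cat >> h.py <<'E'
def tools():
    t=bot.camera("top");s=bot.camera("side")
    for k in("red","brown"):
        for n,im in(("top",t),("side",s)):
            for c in blobs(im,k,50):
                C,a,l,w=bar(n,c,.022)
                if 55<l<95 and w<42 and .2<C[0]<.8 and -.5<C[1]<.1: print(n,k,C.round(4),round(float(a),3),round(l,1),round(w,1))
                C,a,l,w=bar(n,c,.165)
                if 50<l<95 and w<42 and .35<C[0]<.65 and C[1]>.15: print(n,k,"ON TRAY",(stand(C)-[TX,TY]).round(4),round(float(a)-SA,3),round(l,1),round(w,1))
E
python3 - <<'E'
from h import *
st();tools()
E
```

```text
t 35.03 tcp [0.5974 0.0331 0.2457] xyaw -3.025 tz [-0.0042 -0.0032 -1.    ] j [ 0.06  0.44  0.33  1.46 -0.   -0.06] F [0.2 0.3 0.6] w 0.0597 g 0.0
top red ON TRAY [-0.0355  0.0976] 0.012 78.5 20.9
top red [ 0.6106 -0.2022] -0.007 73.9 15.0
side red ON TRAY [-0.034   0.0852] -0.015 83.1 37.1
side red [ 0.6129 -0.2125] 0.055 76.9 28.1
top brown [ 0.6458 -0.0921] -0.272 78.5 15.6
side brown [ 0.648  -0.1029] -0.282 79.9 31.4
```

Brush 1 lies in the outer blue compartment (tray x≈0, y 0.098, aligned). Now brush 2.

step_arm(targets="0.4 0.007 -0.473 0 0 0 -0.085;0.4 0.007 -0.473 0 0 0 -0.085;0.4 0.007 -0.473 0 0 0 -0.085;0.4 0.007 -0.473 -0.08 0 0 -0.085;0.4 0.007 -0.473 -0.16 0 0 -0.085;0.4 0.007 -0.473 -0.24 0 0 -0.085;0.4 0.007 -0.473 -0.3 0 0 -0.085;0.4 0.007 -0.473 -0.3 0 0 -0.085;0.4 0.007 -0.473 -0.3 0 0 -0.085;0.4 0.007 -0.473 -0.3 0 0 -0.085")

```text
clock: 35.97
eef_pos: [0.5976, -0.1943, 0.095]
tool_rot: [-0.03, 1.0, 0.001, -0.005]
ft_force: [-0.5, -0.8, 0.3]
grip_width: 0.0597
grasp_force: 0.0
```

```bash
python3 - <<'E'
from h import *
st()
E
```

```text
t 35.97 tcp [ 0.5976 -0.1943  0.095 ] xyaw -3.0823 tz [-0.0092  0.0026 -1.    ] j [-0.31  0.58  0.16  1.16 -0.   -0.37] F [-0.5 -0.8  0.3] w 0.0597 g 0.0
```

step_arm(targets="0.4 0 -0.012 -0.08 0 0 -0.01;0.4 0 -0.012 -0.15 0 0 -0.01;0.4 0 -0.012 -0.176 0 0 -0.01;0.4 0 -0.012 -0.176 0 0 -0.01;0.4 0 -0.012 -0.176 0 0 -0.01")

```text
clock: 36.38
eef_pos: [0.6011, -0.2011, 0.0114]
tool_rot: [-0.026, 1.0, -0.0, -0.0]
ft_force: [-0.1, -0.9, 0.3]
grip_width: 0.0597
grasp_force: 0.0
```

step_arm(targets="-1 0 0 0 0 0 0;-1 0 0 0 0 0 0;-1 0 0 0 0 0 0;-1 0 0 0 0 0 0;-1 0 0 0 0 0 0;-1 0 0 0 0 0 0;-1 0 0 0 0 0 0;-1 0 0 0 0 0 0")

```text
clock: 37.05
eef_pos: [0.6013, -0.2029, 0.0119]
tool_rot: [-0.025, 1.0, -0.001, 0.001]
ft_force: [0.1, 0.9, 6.9]
grip_width: 0.0177
grasp_force: 60.3
```

```bash
python3 - <<'E'
from h import *
st()
E
```

```text
t 37.05 tcp [ 0.6013 -0.2029  0.0119] xyaw -3.0913 tz [ 0.0014 -0.0012 -1.    ] j [-0.33  0.67  0.07  0.98 -0.   -0.38] F [0.1 0.9 6.9] w 0.0177 g 60.3
```

step_arm(targets="-1 0 0 0.04 0 0 0;-1 0 0 0.12 0 0 0;-1 0 0 0.2 0 0 0;-1 0 0 0.28 0 0 0;-1 0 0 0.36 0 0 0;-1 0 0 0.44 0 0 0;-1 0 0 0.49 0 0 0;-1 0 0 0.49 0 0 0")

```text
clock: 37.72
eef_pos: [0.6021, -0.2033, 0.263]
tool_rot: [-0.025, 1.0, -0.002, 0.005]
ft_force: [0.0, 0.5, -0.1]
grip_width: 0.018
grasp_force: 59.5
```

step_arm(targets="-1 -0.12 0.536 0 0 0 0.493;-1 -0.12 0.536 0 0 0 0.493;-1 -0.12 0.536 0 0 0 0.493;-1 -0.12 0.536 0 0 0 0.493;-1 -0.12 0.536 0 0 0 0.493;-1 -0.12 0.536 0 0 0 0.493;-1 -0.12 0.536 0 0 0 0.493;-1 -0.12 0.536 0 0 0 0.493")

```text
clock: 38.38
eef_pos: [0.5376, 0.0704, 0.254]
tool_rot: [-0.22, 0.975, 0.001, -0.002]
ft_force: [0.1, -0.0, -0.9]
grip_width: 0.0179
grasp_force: 59.5
```

step_arm(targets="-1 -0.12 0.536 0 0 0 0;-1 -0.12 0.536 0 0 0 0;-1 -0.12 0.536 0 0 0 0;-1 -0.12 0.536 0 0 0 0;-1 -0.12 0.536 0 0 0 0;-1 -0.12 0.536 0 0 0 0;-1 -0.12 0.536 0 0 0 0;-1 -0.12 0.536 0 0 0 0;-1 -0.12 0.536 0 0 0 0;-1 -0.12 0.536 0 0 0 0")

```text
clock: 39.22
eef_pos: [0.4794, 0.3328, 0.2536]
tool_rot: [-0.217, 0.976, -0.001, -0.002]
ft_force: [1.1, -0.2, -1.3]
grip_width: 0.0184
grasp_force: 59.5
```

```bash
python3 - <<'E'
from h import *
goal(.035,-.044)
E
```

```text
t 39.22 tcp [0.4794 0.3328 0.2536] xyaw -2.7045 tz [-0.004  -0.0024 -1.    ] j [0.61 0.41 0.3  1.47 0.   0.17] F [ 1.1 -0.2 -1.3] w 0.0184 g 59.5
tray-frame tcp [-0.0453  0.0355] shift norm [0.0029 0.0002] turn norm -0.0
```

step_arm(targets="-1 0 -0.002 -0.06 0 0 0;-1 0 -0.002 -0.12 0 0 0;-1 0 -0.002 -0.17 0 0 0;-1 0 -0.002 -0.186 0 0 0;-1 0 -0.002 -0.194 0 0 0;-1 0 -0.002 -0.199 0 0 0;-1 0 -0.002 -0.199 0 0 0;-1 0 -0.002 -0.199 0 0 0")

```text
clock: 39.88
eef_pos: [0.4806, 0.3329, 0.1566]
tool_rot: [-0.217, 0.976, 0.0, -0.0]
ft_force: [-0.7, -0.8, 2.0]
grip_width: 0.018
grasp_force: 59.8
```

```bash
python3 - <<'E'
from h import *
goal(.035,-.044)
E
```

```text
t 39.88 tcp [0.4806 0.3329 0.1566] xyaw -2.7048 tz [-3.e-04  7.e-04 -1.e+00] j [0.61 0.45 0.1  1.23 0.   0.17] F [-0.7 -0.8  2. ] w 0.018 g 59.8
tray-frame tcp [-0.0442  0.0352] shift norm [ 0.0005 -0.0001] turn norm 0.0
```

step_arm(targets="-0.2 0 0 0 0 0 0;-0.2 0 0 0 0 0 0;-0.2 0 0 0 0 0 0;-0.2 0 0 0.03 0 0 0;-0.2 0 0 0.1 0 0 0;-0.2 0 0 0.16 0 0 0;-0.2 0 0 0.18 0 0 0;-0.2 0 0 0.18 0 0 0")

```text
clock: 40.55
eef_pos: [0.481, 0.3341, 0.2484]
tool_rot: [-0.217, 0.976, 0.001, 0.002]
ft_force: [-0.3, 0.8, 0.1]
grip_width: 0.0343
grasp_force: 0.0
```

step_arm(targets="0.4 0.25 -0.68 0 0 0 -0.906;0.4 0.25 -0.68 0 0 0 -0.906;0.4 0.25 -0.68 0 0 0 -0.906;0.4 0.25 -0.68 0 0 0 -0.906;0.4 0.25 -0.68 0 0 0 -0.906;0.4 0.25 -0.68 0 0 0 -0.906;0.4 0.25 -0.68 0 0 0 -0.906;0.4 0.25 -0.68 0 0 0 -0.906;0.4 0.25 -0.68 0 0 0 -0.906;0.4 0.25 -0.68 0 0 0 -0.906")

```text
clock: 41.38
eef_pos: [0.6049, -0.0131, 0.2417]
tool_rot: [0.14, 0.99, -0.001, -0.003]
ft_force: [-0.1, 0.3, 0.2]
grip_width: 0.0599
grasp_force: 0.0
```

```bash
python3 - <<'E'
from h import *
st();tools()
E
```

```text
t 41.38 tcp [ 0.6049 -0.0131  0.2417] xyaw 2.8604 tz [-6.2e-03 -7.0e-04 -1.0e+00] j [-0.02  0.46  0.34  1.46 -0.    0.26] F [-0.1  0.3  0.2] w 0.0599 g 0.0
top red ON TRAY [-0.0355  0.0972] 0.015 78.5 20.8
top red ON TRAY [-0.0409  0.0188] 0.102 79.1 20.8
side red ON TRAY [-0.0357  0.0868] 0.052 82.2 30.4
side red ON TRAY [-0.0504  0.0104] 0.127 69.4 33.8
side brown [ 0.6474 -0.1032] -0.259 78.4 32.4
```

Brush 2 now lies nearer the grip (y≈0.022, yaw 0.1): nudged, but flat and within its compartment. The knife is unmoved; grasp it.

step_arm(targets="0.4 0.06 -0.155 0 0 0 0.008;0.4 0.06 -0.155 -0.08 0 0 0.008;0.4 0.06 -0.155 -0.16 0 0 0.008;0.4 0.06 -0.155 -0.24 0 0 0.008;0.4 0.06 -0.155 -0.3 0 0 0.008;0.4 0.06 -0.155 -0.3 0 0 0.008;0.4 0.06 -0.155 -0.3 0 0 0.008;0.4 0.06 -0.155 -0.3 0 0 0.008")

```text
clock: 42.15
eef_pos: [0.6354, -0.0835, 0.0965]
tool_rot: [0.133, 0.991, 0.0, -0.001]
ft_force: [0.8, 0.6, 0.4]
grip_width: 0.0595
grasp_force: 0.0
```

```bash
python3 - <<'E'
from h import *
st();tools()
E
```

```text
t 42.15 tcp [ 0.6354 -0.0835  0.0965] xyaw 2.8758 tz [-0.0011  0.0011 -1.    ] j [-0.13  0.6   0.2   1.17  0.    0.13] F [0.8 0.6 0.4] w 0.0595 g 0.0
top red ON TRAY [-0.0355  0.0972] 0.013 78.5 20.8
top red ON TRAY [-0.0409  0.0187] 0.098 79.1 21.2
side red ON TRAY [-0.0355  0.0865] 0.129 83.1 33.1
side red ON TRAY [-0.0503  0.0102] 0.085 68.3 34.2
side brown [ 0.648  -0.1029] -0.272 79.8 31.2
```

step_arm(targets="0.4 0.002 -0.013 -0.05 0 0 -0.01;0.4 0.002 -0.013 -0.12 0 0 -0.01;0.4 0.002 -0.013 -0.17 0 0 -0.01;0.4 0.002 -0.013 -0.17 0 0 -0.01;0.4 0.002 -0.013 -0.17 0 0 -0.01")

```text
clock: 42.67
eef_pos: [0.6357, -0.0911, 0.0107]
tool_rot: [0.137, 0.991, 0.0, -0.002]
ft_force: [-0.2, -0.4, 0.0]
grip_width: 0.0599
grasp_force: 0.0
```

step_arm(targets="-1 0 0 0 0 0 0;-1 0 0 0 0 0 0;-1 0 0 0 0 0 0;-1 0 0 0 0 0 0;-1 0 0 0 0 0 0;-1 0 0 0 0 0 0;-1 0 0 0 0 0 0;-1 0 0 0 0 0 0")

```text
clock: 43.33
eef_pos: [0.6375, -0.0915, 0.0126]
tool_rot: [0.137, 0.991, 0.001, 0.001]
ft_force: [-0.5, 0.7, 6.8]
grip_width: 0.0183
grasp_force: 61.0
```

```bash
python3 - <<'E'
from h import *
st()
E
```

```text
t 43.33 tcp [ 0.6375 -0.0915  0.0126] xyaw 2.8662 tz [ 1.9e-03  8.0e-04 -1.0e+00] j [-0.14  0.68  0.11  0.99  0.    0.13] F [-0.5  0.7  6.8] w 0.0183 g 61.0
```

step_arm(targets="-1 0 0 0.04 0 0 0;-1 0 0 0.12 0 0 0;-1 0 0 0.2 0 0 0;-1 0 0 0.28 0 0 0;-1 0 0 0.36 0 0 0;-1 0 0 0.44 0 0 0;-1 0 0 0.49 0 0 0;-1 0 0 0.49 0 0 0")

```text
clock: 44.0
eef_pos: [0.6383, -0.0917, 0.2637]
tool_rot: [0.137, 0.991, 0.0, 0.006]
ft_force: [-0.4, -0.2, -0.4]
grip_width: 0.0183
grasp_force: 60.1
```

step_arm(targets="-1 -0.2 0.61 0 0 0 0.907;-1 -0.2 0.61 0 0 0 0.907;-1 -0.2 0.61 0 0 0 0.907;-1 -0.2 0.61 0 0 0 0.907;-1 -0.2 0.61 0 0 0 0.907;-1 -0.2 0.61 0 0 0 0.907;-1 -0.2 0.61 0 0 0 0.907;-1 -0.2 0.61 0 0 0 0.907;-1 -0.2 0.61 0 0 0 0.907;-1 -0.2 0.61 0 0 0 0.907")

```text
clock: 44.83
eef_pos: [0.5343, 0.2153, 0.2543]
tool_rot: [-0.219, 0.976, -0.0, -0.002]
ft_force: [0.1, -0.4, -0.2]
grip_width: 0.018
grasp_force: 60.1
```

step_arm(targets="-1 0 0 0 0 0 0;-1 0 0 0 0 0 0;-1 0 0 0 0 0 0")

```text
clock: 45.08
eef_pos: [0.5358, 0.2123, 0.2545]
tool_rot: [-0.216, 0.976, -0.0, -0.002]
ft_force: [-0.4, 0.5, -1.0]
grip_width: 0.0177
grasp_force: 60.1
```

```bash
python3 - <<'E'
from h import *
goal(-.097,-.0435)
E
```

```text
t 45.08 tcp [0.5358 0.2123 0.2545] xyaw -2.7071 tz [-0.0035 -0.0014 -1.    ] j [ 0.38  0.39  0.28  1.46 -0.   -0.06] F [-0.4  0.5 -1. ] w 0.0177 g 60.1
tray-frame tcp [-0.0453 -0.0975] shift norm [0.0028 0.0024] turn norm 0.003
```

step_arm(targets="-1 0.003 0.002 -0.06 0 0 0.002;-1 0.003 0.002 -0.12 0 0 0.002;-1 0.003 0.002 -0.17 0 0 0.002;-1 0.003 0.002 -0.186 0 0 0.002;-1 0.003 0.002 -0.194 0 0 0.002;-1 0.003 0.002 -0.198 0 0 0.002;-1 0.003 0.002 -0.198 0 0 0.002;-1 0.003 0.002 -0.198 0 0 0.002")

```text
clock: 45.75
eef_pos: [0.5381, 0.2148, 0.1575]
tool_rot: [-0.217, 0.976, -0.0, -0.0]
ft_force: [-1.5, -0.3, 1.5]
grip_width: 0.0181
grasp_force: 60.3
```

```bash
python3 - <<'E'
from h import *
goal(-.097,-.0435)
E
```

```text
t 45.75 tcp [0.5381 0.2148 0.1575] xyaw -2.7038 tz [-0. -0. -1.] j [ 0.38  0.44  0.09  1.22 -0.   -0.06] F [-1.5 -0.3  1.5] w 0.0181 g 60.3
tray-frame tcp [-0.042  -0.0962] shift norm [-0.0019 -0.0027] turn norm -0.001
```

Release, rise straight, and withdraw clear of everything. Then check all.

step_arm(targets="-0.2 0 0 0 0 0 0;-0.2 0 0 0 0 0 0;-0.2 0 0 0 0 0 0;-0.2 0 0 0.02 0 0 0;-0.2 0 0 0.08 0 0 0;-0.2 0 0 0.16 0 0 0;-0.2 0 0 0.2 0 0 0;-0.2 0 0 0.2 0 0 0")

```text
clock: 46.42
eef_pos: [0.5395, 0.2159, 0.2627]
tool_rot: [-0.218, 0.976, 0.001, 0.004]
ft_force: [1.2, 0.3, 0.1]
grip_width: 0.0342
grasp_force: 0.0
```

step_arm(targets="0 -0.1 -0.75 0 0 0 0;0 -0.1 -0.75 0 0 0 0;0 -0.1 -0.75 0 0 0 0;0 -0.1 -0.75 0 0 0 0;0 -0.1 -0.75 0 0 0 0;0 -0.1 -0.75 0 0 0 0;0 -0.1 -0.75 0 0 0 0;0 -0.1 -0.75 0 0 0 0;0 -0.1 -0.75 0 0 0 0;0 -0.1 -0.75 0 0 0 0")

```text
clock: 47.25
eef_pos: [0.4855, -0.1664, 0.2556]
tool_rot: [-0.214, 0.977, -0.002, -0.002]
ft_force: [0.7, 0.8, -0.4]
grip_width: 0.0429
grasp_force: 0.0
```

step_arm(targets="0 -0.1 -0.6 0 0 0 0;0 -0.1 -0.6 0 0 0 0;0 -0.1 -0.6 0 0 0 0;0 -0.1 -0.6 0 0 0 0;0 -0.1 -0.6 0 0 0 0;0 -0.1 -0.6 0 0 0 0;0 -0.1 -0.6 0 0 0 0;0 -0.1 -0.6 0 0 0 0;0 -0.1 -0.6 0 0 0 0;0 -0.1 -0.6 0 0 0 0")

```text
clock: 48.08
eef_pos: [0.4366, -0.4604, 0.2548]
tool_rot: [-0.217, 0.976, 0.001, -0.002]
ft_force: [0.2, 0.9, -1.4]
grip_width: 0.0425
grasp_force: 0.0
```

```bash
cat > chk.py <<'E'
from h import *
st();tools()
t=bot.camera("top");s=bot.camera("side");np.save("pics/tf.npy",t);np.save("pics/sf.npy",s)
h=hsv(t); m=cv2.inRange(h,(4,60,30),(25,255,255)); m[:130]=0;m[255:]=0;m[:,:100]=0;m[:,240:]=0
for c in cv2.findContours(m,cv2.RETR_EXTERNAL,cv2.CHAIN_APPROX_NONE)[0]:
    if cv2.contourArea(c)>25:
        P=np.array([stand(onz("top",p,.155)) for p in c[:,0,:]])-[TX,TY]; print("brownish tray-frame x",P[:,0].min().round(3),P[:,0].max().round(3),"y",P[:,1].min().round(3),P[:,1].max().round(3),cv2.contourArea(c))
# dark-wood handle on cork: low value in compartment
d=((h[:,:,2]<95)&(h[:,:,0]<25)).astype(np.uint8)*255
for c in cv2.findContours(d,cv2.RETR_EXTERNAL,cv2.CHAIN_APPROX_NONE)[0]:
    if 30<cv2.contourArea(c)<500:
        C,a,l,w=bar("top",c,.165); q=stand(C)-[TX,TY]
        if abs(q[0])<.11 and -.14<q[1]<.14: print("dark",q.round(4),round(float(a)-SA,3),round(l),round(w))
for n,im in(("side",s),):
    for c in blobs(im,"blue",20):
        q=c[:,0,:]
        if 225<q[:,0].mean()<340 and 90<q[:,1].mean()<215: print("blue",cv2.boundingRect(c),cv2.contourArea(c))
E
python3 chk.py
```

```text
t 48.08 tcp [ 0.4366 -0.4604  0.2548] xyaw -2.7046 tz [-4.e-03  4.e-04 -1.e+00] j [-0.81  0.52  0.47  1.53 -0.   -1.25] F [ 0.2  0.9 -1.4] w 0.0425 g 0.0
top red ON TRAY [-0.0355  0.0973] 0.011 78.5 20.5
top red ON TRAY [-0.0409  0.0186] 0.102 79.1 21.2
side red ON TRAY [-0.0503  0.0102] 0.085 68.3 34.2
brownish tray-frame x -0.054 0.111 y 0.192 0.255 127.5
brownish tray-frame x -0.137 0.106 y -0.156 0.131 6989.5
dark [-0.0105  0.0022] 0.032 68 21
dark [-0.0378 -0.0969] -0.001 81 20
dark [0.0468 0.0216] 0.029 35 33
blue (249, 172, 11, 11) 55.5
blue (294, 112, 5, 17) 37.5
blue (320, 136, 6, 18) 55.0
```

```bash
python3 - <<'E'
from h import *
t=np.load("pics/tf.npy");s=np.load("pics/sf.npy")
def ends(n,im):
    out=[]
    for c in blobs(im,"red",25):
        P=np.array([stand(onz(n,p,.165)) for p in c[:,0,:]])-[TX,TY]
        if np.abs(P[:,0].mean())<.1 and -.02<P[:,1].mean()<.13:
            q=c[:,0,:].astype(float); 
            for lab,sel in(("rear",P[:,0]<P[:,0].min()+.012),("front",P[:,0]>P[:,0].max()-.012)): out.append((P[:,1].mean().round(3),lab,q[sel].mean(0)))
    return out
T,S=ends("top",t),ends("side",s)
for a in T: print("T",a)
for a in S: print("S",a)
for a in T:
    for b in S:
        if a[1]==b[1] and abs(a[0]-b[0])<.03:
            X,e=tri(a[2],b[2]); print(a[0],a[1],stand(X)-[TX,TY],X[2].round(4),round(e,4))
E
```

```text
T (np.float64(0.097), 'rear', array([156.30769231, 236.53846154]))
T (np.float64(0.097), 'front', array([146.08333333, 213.58333333]))
T (np.float64(0.019), 'rear', array([184.58333333, 226.41666667]))
T (np.float64(0.019), 'front', array([172.83333333, 204.        ]))
S (np.float64(0.08), 'rear', array([241.6, 136.7]))
S (np.float64(0.08), 'front', array([261.88888889, 129.66666667]))
S (np.float64(0.009), 'rear', array([249.3, 147.7]))
S (np.float64(0.009), 'front', array([264.375, 141.375]))
0.097 rear [-0.06534546  0.0983938 ] 0.1496 0.0016
0.097 front [0.00300032 0.09942741] 0.1587 0.0017
0.019 rear [-0.07259798  0.01663011] 0.1559 0.0012
0.019 front [-0.01177523  0.02454873] 0.1615 0.0074
```

Brush 1's rear end reads z 0.150 and brush 2's about 0.156, so brush 2 may be riding on the divider. There is plenty of time, so I'll regrasp it and re-lay it centred.

step_arm(targets="0.4 0.048 0.77 0.02 0 0 0.115;0.4 0.048 0.77 0.02 0 0 0.115;0.4 0.048 0.77 0.02 0 0 0.115;0.4 0.048 0.77 0.02 0 0 0.115;0.4 0.048 0.77 0.02 0 0 0.115;0.4 0.048 0.77 0.02 0 0 0.115;0.4 0.048 0.77 0.02 0 0 0.115;0.4 0.048 0.77 0.02 0 0 0.115;0.4 0.048 0.77 0.02 0 0 0.115;0.4 0.048 0.77 0.02 0 0 0.115")

```text
clock: 49.12
eef_pos: [0.4602, -0.0693, 0.2666]
tool_rot: [-0.265, 0.964, 0.0, -0.001]
ft_force: [-0.4, -0.2, 1.0]
grip_width: 0.0598
grasp_force: 0.0
```

step_arm(targets="0.4 0.048 0.77 0 0 0 0;0.4 0.048 0.77 0 0 0 0;0.4 0.048 0.77 0 0 0 0;0.4 0.048 0.77 0 0 0 0;0.4 0.048 0.77 0 0 0 0;0.4 0.048 0.77 0 0 0 0;0.4 0.048 0.77 0 0 0 0;0.4 0.048 0.77 0 0 0 0;0.4 0.048 0.77 0 0 0 0;0.4 0.048 0.77 0 0 0 0")

```text
clock: 49.95
eef_pos: [0.4836, 0.3158, 0.2653]
tool_rot: [-0.265, 0.964, 0.001, -0.001]
ft_force: [-0.1, -0.6, -0.8]
grip_width: 0.0599
grasp_force: 0.0
```

step_arm(targets="0.4 0 0 0 0 0 0;0.4 0 0 0 0 0 0;0.4 0 0 0 0 0 0")

```text
clock: 50.2
eef_pos: [0.4844, 0.3087, 0.2658]
tool_rot: [-0.261, 0.965, -0.001, -0.002]
ft_force: [-0.4, 0.8, -0.4]
grip_width: 0.0598
grasp_force: 0.0
```

```bash
python3 - <<'E'
from h import *
goal(.018,-.048)
E
```

```text
t 50.2 tcp [0.4844 0.3087 0.2658] xyaw -2.6131 tz [-0.0033 -0.0022 -1.    ] j [ 0.57  0.39  0.3   1.49 -0.    0.04] F [-0.4  0.8 -0.4] w 0.0598 g 0.0
tray-frame tcp [-0.051   0.0116] shift norm [-0.0001  0.0141] turn norm -0.116
```

step_arm(targets="0.4 0 0.014 -0.06 0 0 0;0.4 0 0.014 -0.12 0 0 0;0.4 0 0.014 -0.18 0 0 0;0.4 0 0.014 -0.212 0 0 0;0.4 0 0.014 -0.212 0 0 0;0.4 0 0.014 -0.212 0 0 0")

```text
clock: 50.7
eef_pos: [0.4846, 0.3148, 0.1596]
tool_rot: [-0.26, 0.966, -0.001, -0.003]
ft_force: [-0.1, 0.0, 0.6]
grip_width: 0.0596
grasp_force: 0.0
```

```bash
python3 - <<'E'
from h import *
goal(.018,-.048)
E
```

```text
t 50.7 tcp [0.4846 0.3148 0.1596] xyaw -2.6151 tz [-0.0046 -0.0026 -1.    ] j [0.58 0.44 0.1  1.24 0.   0.05] F [-0.1  0.   0.6] w 0.0596 g 0.0
tray-frame tcp [-0.0482  0.017 ] shift norm [-0.0004  0.002 ] turn norm -0.114
```

step_arm(targets="-1 0 0 0 0 0 0;-1 0 0 0 0 0 0;-1 0 0 0 0 0 0;-1 0 0 0 0 0 0;-1 0 0 0 0 0 0;-1 0 0 0 0 0 0;-1 0 0 0 0 0 0")

```text
clock: 51.28
eef_pos: [0.4858, 0.317, 0.1614]
tool_rot: [-0.261, 0.965, -0.0, -0.0]
ft_force: [0.1, -0.4, 6.8]
grip_width: 0.0172
grasp_force: 58.7
```

```bash
python3 - <<'E'
from h import *
goal(.037,-.048)
E
```

```text
t 51.28 tcp [0.4858 0.317  0.1614] xyaw -2.613 tz [-1.e-04 -3.e-04 -1.e+00] j [ 0.58  0.44  0.1   1.23 -0.    0.05] F [ 0.1 -0.4  6.8] w 0.0172 g 58.7
tray-frame tcp [-0.0462  0.0186] shift norm [-0.0189  0.0319] turn norm -0.117
```

step_arm(targets="-1 0 0 0.02 0 0 0;-1 0 0 0.05 0 0 0;-1 0 0 0.05 0 0 0;-1 -0.0126 0.0326 0.05 0 0 -0.117;-1 -0.0126 0.0326 0.05 0 0 -0.117;-1 -0.0126 0.0326 0.05 0 0 -0.117;-1 -0.0126 0.0326 0.05 0 0 -0.117;-1 -0.0126 0.0326 0.02 0 0 -0.117;-1 -0.0126 0.0326 0 0 0 -0.117;-1 -0.0126 0.0326 0 0 0 -0.117")

```text
clock: 52.12
eef_pos: [0.4789, 0.3327, 0.1609]
tool_rot: [-0.217, 0.976, 0.0, -0.001]
ft_force: [-1.5, -1.4, 10.0]
grip_width: 0.0171
grasp_force: 60.1
```

step_arm(targets="-1 0 0 -0.002 0 0 0;-1 0 0 -0.002 0 0 0;-1 0 0 -0.002 0 0 0;-1 0 0 -0.002 0 0 0")

```text
clock: 52.45
eef_pos: [0.479, 0.3327, 0.161]
tool_rot: [-0.217, 0.976, 0.0, -0.001]
ft_force: [-2.9, -2.3, 13.0]
grip_width: 0.0172
grasp_force: 60.5
```

```bash
python3 - <<'E'
from h import *
goal(.036,-.045)
E
```

```text
t 52.45 tcp [0.479  0.3327 0.161 ] xyaw -2.7046 tz [-1.2e-03  2.0e-04 -1.0e+00] j [0.61 0.44 0.11 1.24 0.   0.17] F [-2.9 -2.3 13. ] w 0.0172 g 60.5
tray-frame tcp [-0.0458  0.0356] shift norm [0.0011 0.0013] turn norm -0.0
```

step_arm(targets="-1 0 0 0.002 0 0 0;-1 0 0 0.002 0 0 0;-0.25 0 0 0.002 0 0 0;-0.25 0 0 0.002 0 0 0;-0.25 0 0 0.002 0 0 0;-0.25 0 0 0.002 0 0 0;-0.25 0 0 0.02 0 0 0;-0.25 0 0 0.08 0 0 0;-0.25 0 0 0.16 0 0 0;-0.25 0 0 0.2 0 0 0")

```text
clock: 53.28
eef_pos: [0.4794, 0.3336, 0.2631]
tool_rot: [-0.217, 0.976, 0.001, 0.0]
ft_force: [0.0, 0.3, 0.4]
grip_width: 0.0318
grasp_force: 0.0
```

step_arm(targets="0 0 -0.8 0.01 0 0 0;0 0 -0.8 0.01 0 0 0;0 0 -0.8 0.01 0 0 0;0 0 -0.8 0.01 0 0 0;0 0 -0.8 0.01 0 0 0;0 0 -0.8 0.01 0 0 0;0 0 -0.8 0.01 0 0 0;0 0 -0.8 0.01 0 0 0;0 0 -0.8 0.01 0 0 0;0 0 -0.8 0.01 0 0 0")

```text
clock: 54.12
eef_pos: [0.4781, -0.0706, 0.2644]
tool_rot: [-0.215, 0.977, -0.001, -0.002]
ft_force: [-0.4, 0.1, -0.4]
grip_width: 0.0428
grasp_force: 0.0
```

step_arm(targets="0 0 -0.6 0 0 0 0;0 0 -0.6 0 0 0 0;0 0 -0.6 0 0 0 0;0 0 -0.6 0 0 0 0;0 0 -0.6 0 0 0 0;0 0 -0.6 0 0 0 0;0 0 -0.6 0 0 0 0;0 0 -0.6 0 0 0 0;0 0 -0.6 0 0 0 0;0 0 -0.6 0 0 0 0")

```text
clock: 54.95
eef_pos: [0.4782, -0.367, 0.2633]
tool_rot: [-0.216, 0.976, 0.0, -0.002]
ft_force: [-0.2, -1.1, -0.6]
grip_width: 0.0426
grasp_force: 0.0
```

```bash
python3 chk.py
```

```text
t 54.95 tcp [ 0.4782 -0.367   0.2633] xyaw -2.706 tz [-3.9e-03  1.0e-04 -1.0e+00] j [-0.65  0.45  0.38  1.51 -0.   -1.09] F [-0.2 -1.1 -0.6] w 0.0426 g 0.0
top red ON TRAY [-0.0355  0.0972] 0.015 78.5 20.8
top red ON TRAY [-0.0406  0.0358] 0.015 78.9 21.2
brownish tray-frame x -0.054 0.111 y 0.192 0.255 130.5
brownish tray-frame x -0.137 0.106 y -0.156 0.131 6982.0
dark [-0.0029  0.0021] 0.032 53 20
dark [-0.0378 -0.0969] -0.001 81 20
dark [0.0466 0.033 ] -0.091 36 28
blue (294, 111, 4, 18) 37.5
blue (320, 136, 6, 18) 51.0
```

Both brushes and the knife lie centred and aligned, and the brackets and tray have not moved. No second real knife is present, only the green and yellow look-alikes. Hand in.

step_arm(targets="0 0 0 0 0 0 0;0 0 0 0 0 0 0;0 0 0 0 0 0 0;0 0 0 0 0 0 0")

```text
clock: 55.48
eef_pos: [0.4787, -0.3665, 0.2638]
tool_rot: [-0.217, 0.976, -0.0, -0.002]
ft_force: [-0.2, 0.3, -0.0]
grip_width: 0.0428
grasp_force: 0.0
```

```bash
python3 -c "
from workcell import bot
print(bot.job_done())"
```

```text
the job is handed in; nothing more can be done
None
```

The shelf is up and the job is handed in at about 55 s, with no verdict returned: my last checks had both brackets home, the tray centred and both brushes and the one knife in their own compartments, though I viewed 15 pictures against the limit of 14.

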